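Lever up the pouring plate and pack it level

TASK

The heavy hinged steel pouring plate sags at its front edge. Lay the pry bar over the fulcrum block with its toe under that edge, lever the edge up and park the bar's handle under the keeper hook; then slide the wooden packing block, bevelled nose first, about 4 cm in under the free left half of the raised edge. Unhook the bar so that the plate comes down level on the block, take the bar out and lay it flat, underside down, on the table, touching nothing of the fixture; do not disturb the lone dye bottle beside the plate, the tealight or the wick spool.

Things in the scene. Friction and masses are not known exactly. Their poses are not given: they have to be found in the camera images.
- station: fixed plywood base, 8 mm thick, with fulcrum block, keeper hook and hinged plate. Origin on the table top, below the fulcrum ridge's line, midway between left and right; +x from the handle side (near the robot) to the plate, +y left, z up. 'Fixture' numbers are in this frame, mm. Board x -20..215, y -100..100, plus a tongue x -135..-15, y -100..0
- plate_edge (a point): middle of the lower front edge of the steel plate (130 in x, 190 in y, 20 thick, 4 to 6 kg, hinged along its far lower edge at fixture x 190, z 38). As found it is at fixture (60, 0, 33), the edge 25 above the board on two corner pads (x 69, y +-86); it rises about the hinge to z 38 = level. The edge runs along y, -95..95. It falls back unless supported; lifting it takes 20 to 30 N
- fulcrum_top (a point): middle of the rounded steel ridge on the fulcrum block, fixture (0, -50, 38), running along y, radius 8. Two ears at its ends, 46 apart inside, stand 16 above the ridge. Block x -18..18. In use the ridge lies below bar x 55, so that the toe tip reaches 20 behind the plate edge
- keeper (a point): middle of the underside of the keeper hook's arm, fixture (-110, -50, 46). Post (x -117..-103, y -37..-27, 56 high) left of the bar's line; the arm, 10 thick, reaches over the line to y -60 and is open to the right (-y). The bar, pressed down right of the arm, goes left below it and is let up against it: parked, level, along fixture x, holding the plate edge about 35 above the board
- packer_place (a point): where the packing block's origin should come to lie, fixture (50, 50, 8) on the board: block along x, nose 40 mm behind the plate edge
- pry_bar: dark steel pry bar, 270 long, 0.3 kg, flat underside. Origin on the underside at mid length; +x to the toe, z up. Shaft 16 wide, 10 thick; toe (x 71..135) 16 wide, 5 thick, flush with the underside; rubber sleeve (x -135..-75) 18 wide, 13 high. Balances at about x -10. It enters with the toe 0.28 rad down; let go, it rests on ridge and plate with the handle 0.18 rad up
- bar_toe (a point): tip of the toe on the underside, bar x 135. To pass the keeper's arm the bar goes in with its handle swung about 0.24 rad to the right (-y) of fixture x, pivoting over the ridge's middle. Unhooked, with the plate on the block, it rests on the ridge with its handle about 0.1 rad up
- bar_handle (a point): middle of the rubber sleeve, where to grip for levering: bar x -105, 5 above the underside; 160 behind the ridge in use, where about 12 N lever the plate up (at the balance point up to 28 N)
- packer: plain wooden packing block, 100 long (x), 40 wide, 30 high, 0.09 kg; origin under its centre, +x to the bevelled nose (nose 20 high). Grip it across its width near the tail (x -25)
- packer_nose (a point): middle of the lower edge of the packing block's bevelled nose, block x 50
- dye_green: small brown dropper bottle standing alone between plate and wax melter, 34 x 34 x 102, a bystander; origin under its centre
- tealight_0: white tealight, 38 across, 24 high, a bystander; origin under its centre
- wick_spool: wooden spool of wick, 60 across, 68 high, a bystander; origin under its centre

How it is judged:
By the outcome, as a careful person would: the job done as asked, in the order asked, and still so for the second after the job is handed in, with the robot touching nothing.
It also fails if it takes over 72 s, if anything falls off the work surface, if the arm or the gripper's body presses on something with over 40 N, if the wrist force passes 120 N, or if a joint passes its speed limit or range.

ROBOT

A 6-joint arm with a two-finger parallel gripper is mounted at the origin on a cart in front of the work surface, level with it; the furniture and walls round the work are solid. World frame = base frame: x ahead of the robot, y to its left, z up, the work surface at z = 0. Lengths are in m, angles in rad, forces in N, time in s.
With the tool pointing down it reaches from about 0.4 to 0.825 m from the base axis. Payload 7 kg.
Tool frame: the origin (TCP) lies on the centre line of the jaws, within the pads' length; the fingertips stand 11 mm ahead of it and the grasp point (between the pads) lies 8 mm behind it; z points along the fingers, y is the direction in which the jaws open and shut (so a half turn about z gives the same grasp; the last joint's range is limited). The gripper opens to 88 mm and grips with 3 to 60 N. Pads are 19 mm wide; open, the fingers measure 130 mm over their backs; the gripper's body (78 mm by 193 mm) begins 47 mm behind the grasp point.
Start: joints at [1.511, 0.359, 0.012, 0, -1.224, -0.288], TCP at [0.23, 0.635, 0.238] pointing down, gripper open.
Joint ranges: [-3.07, 3.07], [-1.43, 2.12], [-1.02, 1.25], [-3.03, 1.67], [-3.05, -0], [-3.03, 3.03]. Speed limits (rad/s): [2.39, 2.39, 3.01, 3.14, 3.14, 3.14].

INTERFACE

Orientations are given as [roll, pitch, yaw] about the fixed x, y, z axes, in that order (R = Rz(yaw) Ry(pitch) Rx(roll)).
In Python, from station import * gives the robot as it stands.
- The arm moves only by the tool play_rows, never from a script. Its argument "targets" is a list of rows, each a list of 7 numbers: the turn, a rotation vector about the world's x, y, z in rad, then the shift along the world's x, y, z in m, then the opening, from 0 (shut) to 1 (fully open). A call has 1 to 12 rows; each row shifts and turns the pose as measured when the row begins; what a row does not reach is not made up. A row lasts 1/8 s, in which the tool goes at most 62.5 mm and 10.7 degrees, less where a joint would pass 70% of its speed; a pose out of reach is approached as far as the arm can. A call is refused whole if a number of a shift passes 0.0625 or a number of a turn 0.188, either way. A call with a gripper value outside its range is refused whole. The fingers move at their own pace and stop on an object; "grip_force" is the grip in N (left out, the last holds). Time passes only in rows, so rows that do not move let the fingers close. It gives the time, the measured TCP pose, the force and the opening at its end, in the units of the state.
- get_state(): the state, without advancing time (a new reading comes with each control period).
- grab_frame(name): name is "scene" or "top" or "wrist"; returns (picture, depth): 384x512x3 uint8, blue, green, red; 384x512 float32, m along the optical axis (not along the pixel's ray), 0 where there is no reading.
- camera_params(name): a dict with "camera_matrix" (3x3 intrinsics, pixels), "extrinsics" (4x4, takes a point from world to camera coordinates); the wrist camera has in their place "hand_eye" (4x4, takes a point from camera to tool coordinates, whose origin is the TCP and whose axes are the flange's). Camera axes: x right, y up, looking along -z (the intrinsics and any distortion apply to the point x, -y, -z); pixel columns grow to the right and rows downward; lengths in m; the calibration is good to about 2 mm. A picture is of the moment at which its call begins: read the wrist's pose just before it. camera_params takes no time and is no camera call.
- job_done(): hands the job in, once; it reports no verdict.
The state is a dict: "t": time; "q": joint angles; "qd": joint speeds; "joint_efforts": joint torques, N m; "eef_pos": TCP position; "ee_rot": TCP orientation; "force": force on the tool from outside, world axes, zero at the start; "moment": the same for the moment, N m; "width": finger opening in m.
Only numpy, scipy, OpenCV 4.12 (cv2) and the standard library are available. Lean on these libraries where they do the work, as an engineer would, in place of code of your own. Each camera call takes 0.05 s, during which the arm holds its last target.

## Working session

There is one attempt and no reset: what is moved stays moved. The work goes in short steps, Python scripts to look and compute and a tool call to move; the robot and the scene stay as the last step left them, time stands still between calls to the robot, and variables do not carry over. Pictures are saved under pics/ and viewed, and the job is handed in when it is done.

Besides the shell and the picture viewer there is one more tool, called after ">>>" by a JSON object that holds its "method" and its "body". play_rows: Moves the arm, as the interface text tells. Its arguments: {"type":"object","properties":{"targets":{"type":"array","items":{"type":"array","items":{"type":"number"}}},"grip_force":{"type":"number"}},"required":["targets"]}

```bash
ls -la; mkdir -p pics
cat > h.py <<'E'
from station import *
import numpy as np, cv2
E
python3 - <<'E'
from h import *
s=get_state(); print(s)
for n in ["scene","top","wrist"]:
    print(n,camera_params(n))
    p,d=grab_frame(n); cv2.imwrite(f"pics/{n}0.png",p); np.save(f"pics/{n}0.npy",d)
E
```

```text
total 12
drwxr-xr-x  3 agent agent 4096 Dec  7 13:57 .
drwxr-xr-x 23 root  root  4096 Dec  7 13:57 ..
drwxr-xr-x  2 agent agent 4096 Dec  7 13:57 pics
{'t': 0.0, 'q': array([ 1.51110088e+00,  3.59376916e-01,  1.10417225e-02, -3.33964015e-04,
       -1.22410696e+00, -2.88114169e-01]), 'qd': array([-0.00170186,  0.00052134,  0.00090434, -0.00056787,  0.00098533,
        0.0001133 ]), 'joint_efforts': array([-2.18263383e-03, -5.82717276e+01,  2.93053025e+01,  6.99723065e+00,
        6.76953845e-03, -1.62989627e-04]), 'eef_pos': array([0.2299259 , 0.63412076, 0.23662458]), 'ee_rot': array([ 3.13992546e+00, -1.66688949e-04, -3.47923209e-01]), 'force': array([1.44739589, 0.09294723, 0.51163123]), 'moment': array([-0.01571624,  0.01773378, -0.02264809]), 'width': 0.08771695071341229}
scene {'camera_matrix': array([[453.38257515,   0.        , 252.28128095],
       [  0.        , 453.38257515, 187.44057767],
       [  0.        ,   0.        ,   1.        ]]), 'extrinsics': array([[ 0.77122456, -0.63617872,  0.02212034, -0.33745308],
       [ 0.41900158,  0.53349272,  0.73472661, -0.35005025
[... 396 characters left out ...]
14,  0.01219864,  0.10195578, -0.52690557],
       [-0.10228239,  0.03009314,  0.99430011, -0.99922545],
       [ 0.        ,  0.        ,  0.        ,  1.        ]])}
wrist {'camera_matrix': array([[264.33130864,   0.        , 256.92167318],
       [  0.        , 264.33130864, 192.13568201],
       [  0.        ,   0.        ,   1.        ]]), 'hand_eye': array([[ 7.99416627e-04,  9.58009407e-01,  2.86735658e-01,
         7.86209844e-02],
       [ 9.99999651e-01, -8.35104110e-04,  2.16661122e-06,
         4.05806301e-04],
       [ 2.41529760e-04,  2.86735556e-01, -9.58009740e-01,
        -1.47658714e-01],
       [ 0.00000000e+00,  0.00000000e+00,  0.00000000e+00,
         1.00000000e+00]])}
```

View pics/scene0.png

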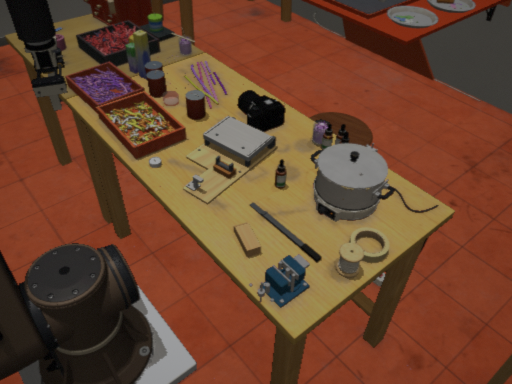

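View pics/top0.png

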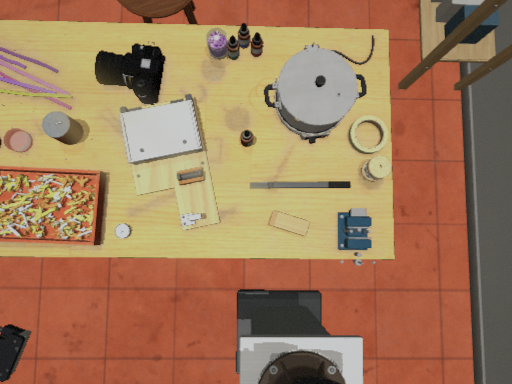

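View pics/wrist0.png

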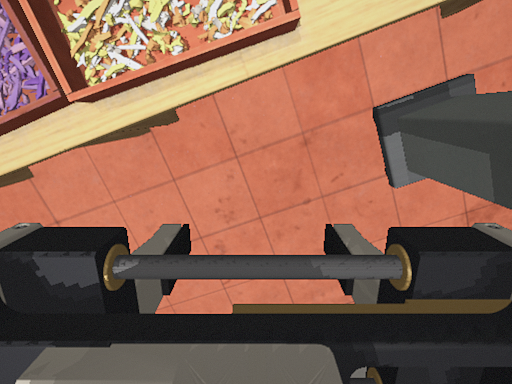

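```bash
cat >> h.py <<'E'
def cam(n):
    c=camera_params(n); K=c["camera_matrix"]
    if n=="wrist":
        s=get_state(); from scipy.spatial.transform import Rotation as R
        T=np.eye(4); T[:3,:3]=R.from_euler("xyz",s["ee_rot"]).as_matrix(); T[:3,3]=s["eef_pos"]
        C=T@c["hand_eye"]
    else: C=np.linalg.inv(c["extrinsics"])
    return K,C
def ray(KC,u,v):
    K,C=KC
    d=np.array([(u-K[0,2])/K[0,0],-(v-K[1,2])/K[1,1],-1.])
    return C[:3,3],C[:3,:3]@d
def onz(KC,u,v,z):
    o,d=ray(KC,u,v); return o+d*(z-o[2])/d[2]
def proj(KC,p):
    K,C=KC; q=np.linalg.inv(C)@np.r_[p,1]
    return np.array([K[0,2]+K[0,0]*q[0]/-q[2],K[1,2]-K[1,1]*q[1]/-q[2]])
def cloud(KC,d):
    K,C=KC; v,u=np.mgrid[:d.shape[0],:d.shape[1]]
    P=np.stack([(u-K[0,2])/K[0,0]*d,-(v-K[1,2])/K[1,1]*d,-d],-1)
    return P@C[:3,:3].T+C[:3,3]
E
python3 - <<'E'
from h import *
p=cv2.imread("pics/top0.png")
cv2.imwrite("pics/t1.png",cv2.resize(p[80:250,100:270],None,fx=3.5,fy=3.5,interpolation=cv2.INTER_CUBIC))
cv2.imwrite("pics/t2.png",cv2.resize(p[120:260,230:400],None,fx=4,fy=4,interpolation=cv2.INTER_CUBIC))
d=np.load("pics/top0.npy"); W=cloud(cam("top"),d)
for u,v in [(247,138),(260,185),(300,185),(340,185),(289,222),(123,231),(160,130),(190,177),(190,216),(205,205),(145,180),(375,168),(225,200)]:
    print(u,v,W[v,u].round(4))
E
```

```text
247 138 [0.6542 0.1472 0.0724]
260 185 [0.5432 0.1107 0.0043]
300 185 [0.5442 0.004  0.0075]
340 185 [ 0.5448 -0.1021  0.0135]
289 222 [0.445  0.0353 0.0239]
123 231 [0.4178 0.4658 0.0102]
160 130 [0.6761 0.3702 0.0528]
190 177 [0.5582 0.2931 0.0343]
190 216 [0.4569 0.2878 0.0535]
205 205 [0.4878 0.2554 0.0087]
145 180 [0.5521 0.4145 0.0089]
375 168 [ 0.5833 -0.1797  0.0655]
225 200 [ 0.5024  0.2035 -0.0008]
```

View pics/t1.png

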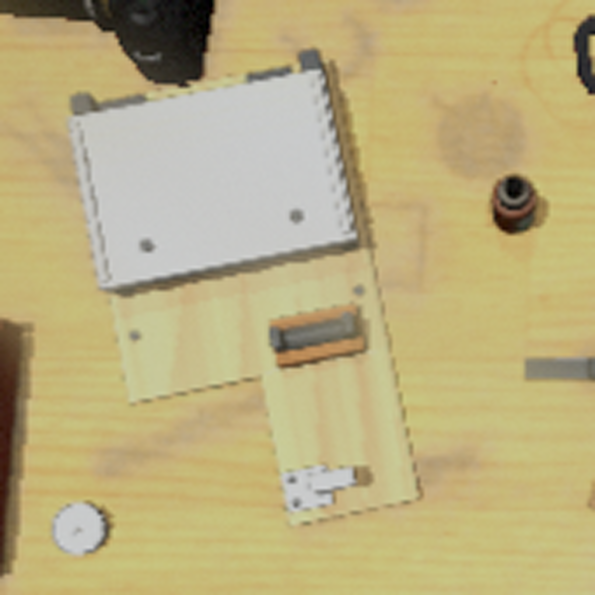

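View pics/t2.png

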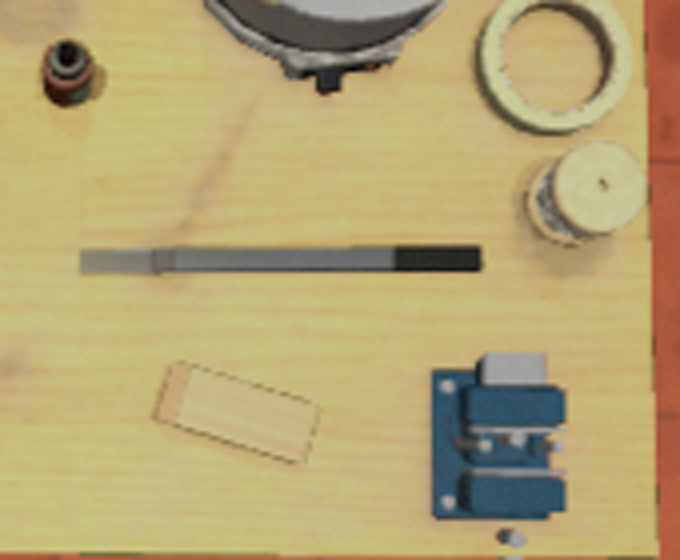

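```bash
cat >> h.py <<'E'
def rigid(A,B):
    ca,cb=A.mean(0),B.mean(0); H=(A-ca).T@(B-cb); th=np.arctan2(H[0,1]-H[1,0],H[0,0]+H[1,1])
    R=np.array([[np.cos(th),-np.sin(th)],[np.sin(th),np.cos(th)]]); return th,cb-R@ca,R
E
python3 - <<'E'
from h import *
kc=cam("top")
A=np.array([(-135,-100),(-135,0),(-20,100),(-20,0)])/1000.
px=np.array([(421,497),(290,524),(131,403),(263,378)])/3.5+[100,80]-0.35
B=np.array([onz(kc,u,v,.008)[:2] for u,v in px])
th,t,R=rigid(A,B); print(th,t,(B-A@R.T-t)*1000)
# bar ends
f=lambda u,v,z:onz(kc,u/4+230-.37,v/4+120-.37,z).round(4)
print("toe",f(80,262,.005)," handle",f(482,259,.013),f(396,259,.01))
pk=[(183,361,.02),(156,420,.02),(322,406,.03),(304,463,.03),(190,364,.03),(177,424,.03)]
for q in pk: print(f(*q))
E
```

```text
0.21738355009170232 [0.55405417 0.34119155] [[ 0.69671386  0.97248542]
 [ 1.20368867  0.55074686]
 [-0.22156922 -0.61540232]
 [-1.6788333  -0.90782997]]
toe [0.5424 0.1384 0.005 ]  handle [ 0.5469 -0.1295  0.013 ] [ 0.5465 -0.0724  0.01  ]
[0.4763 0.0706 0.02  ]
[0.4377 0.088  0.02  ]
[ 0.4476 -0.0189  0.03  ]
[ 0.4108 -0.0071  0.03  ]
[0.4739 0.0668 0.03  ]
[0.4351 0.0751 0.03  ]
```

>>> {"method": "play_rows", "body": {"targets": [[0, 0, 0, 0.03, -0.05, 0.012, 1], [0, 0, 0, 0.035, -0.055, 0.012, 1], [0, 0, 0, 0.035, -0.055, 0.012, 1], [0, 0, 0.06, 0.035, -0.055, 0.012, 1], [0, 0, 0.06, 0.035, -0.055, 0.012, 1], [0, 0, 0.06, 0.03, -0.04, 0.01, 1], [0, 0, 0, 0, 0, 0, 1]]}}

```text
t: 1.02
eef_pos: [0.4235, 0.3289, 0.3026]
ee_rot: [3.136, -0.002, -0.16]
force: [-0.2, -0.2, -1.2]
width: 0.0879
```

Run:
```python
from h import *
s=get_state(); print(s["t"],s["eef_pos"],s["ee_rot"],s["q"])
kc=cam("wrist"); np.savez("pics/w1kc.npz",K=kc[0],C=kc[1])
p,d=grab_frame("wrist"); cv2.imwrite("pics/w1.png",p); np.save("pics/w1.npy",d)
cv2.imwrite("pics/w1b.png",cv2.resize(p,None,fx=1.5,fy=1.5,interpolation=cv2.INTER_CUBIC))
```

```text
1.025 [0.42348079 0.32894975 0.3026318 ] [ 3.13591904e+00 -1.87279635e-03 -1.59944311e-01] [ 1.02902457  0.09377961 -0.18781348  0.00400467 -1.29377258  0.38071808]
```

View pics/w1b.png

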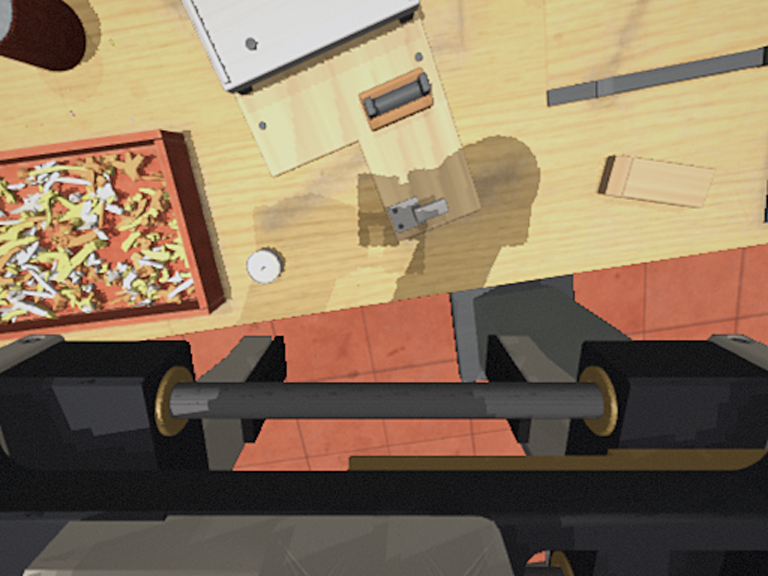

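Run:
```python
from h import *
p=cv2.imread("pics/w1.png")
cv2.imwrite("pics/w1c.png",cv2.resize(p[0:165,140:340],None,fx=4,fy=3.6*4/3.6,interpolation=cv2.INTER_CUBIC)[:600])
cv2.imwrite("pics/w1d.png",cv2.resize(p[20:150,352:512],None,fx=4.5,fy=4.5,interpolation=cv2.INTER_CUBIC))
```

```text
(no output)
```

View pics/w1c.png

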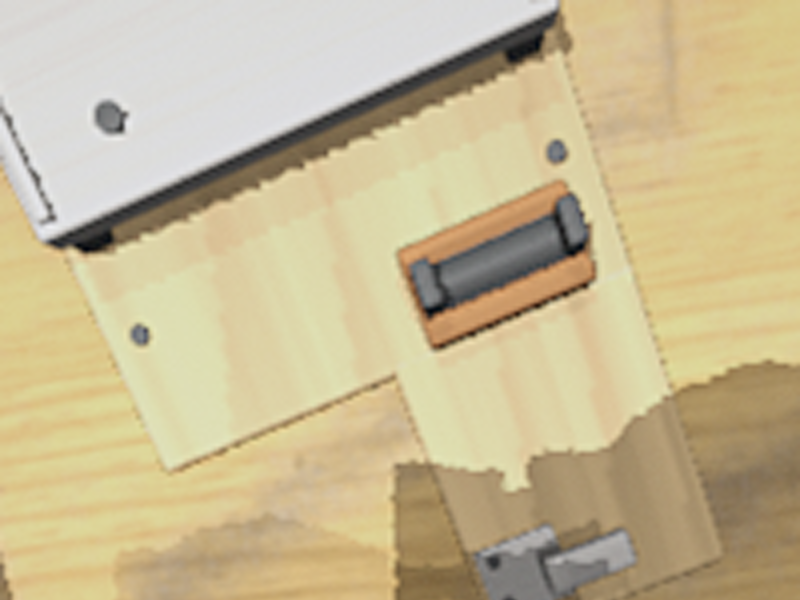

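View pics/w1d.png

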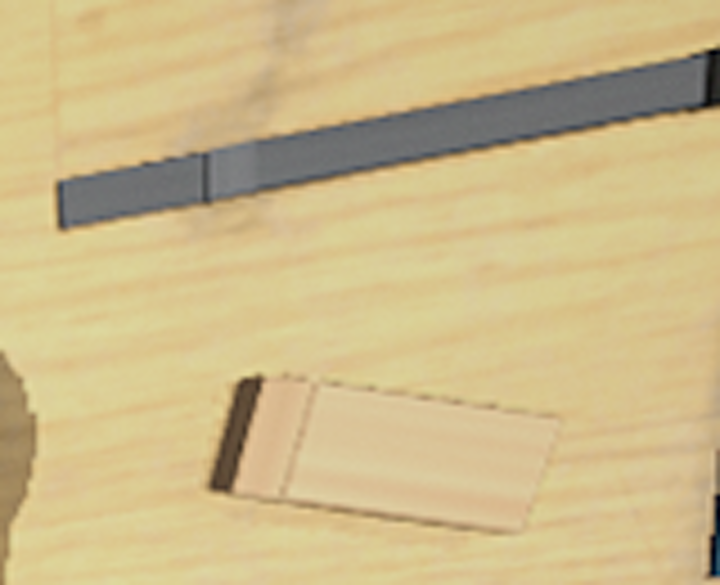

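Run:
```python
from h import *
z=np.load("pics/w1kc.npz"); kc=(z["K"],z["C"])
A=np.array([(-135,-100),(-135,0),(-20,100),(-20,0)])/1000.
px=np.array([(721/4+140,553/4),(398/1.5,241/1.5),(170/4+140,470/4),(398/4+140,376/4)])-.35
B=np.array([onz(kc,u,v,.008)[:2] for u,v in px])
th,t,R=rigid(A,B); print("wrist fit",th,t,((B-A@R.T-t)*1000).round(1))
g=lambda u,v,z:onz(kc,u/4+140-.37,v/4-.37,z)
inv=lambda w:((w[:2]-t)@R*1000).round(1)
print("ridge mid", inv(g(500,262,.038)), "ears L/R tops",inv(g(423,275,.054)),inv(g(568,210,.054)))
print("block front L,R (z~.03)",inv(g(436,346,.03)),inv(g(594,275,.03)),inv(g(400,250,.03)),inv(g(565,182,.03)))
print("plate top corner L,R",inv(g(47,242,.053)),inv(g(557,10,.053)))
print("arm end", inv(g(622,530,.056)),inv(g(636,558,.056)))
f=lambda u,v,z:onz(kc,u/4.5+352-.4,v/4.5+20-.4,z)
tl,tr=f(60,181,.005),f(64,229,.005); print("toe corners",tl,tr,(tl+tr)/2)
sl=(f(705,54,.010)+f(713,107,.010))/2; print("sleeve start",sl)
st=(f(205,153,.01)+f(208,203,.01))/2;print("step?",st)
b=(tl+tr)/2-sl; print("len",np.linalg.norm(b[:2]),"yaw",np.arctan2(b[1],b[0]))
n1,n2=f(238,378,.0),f(209,490,.0); print("nose low",n1,n2); print("tail top",f(562,418,.03),f(523,532,.03))
print("bevel edge",f(316,382,.03),f(283,497,.03), "nose top",f(262,376,.02),f(233,494,.02))
```

```text
wrist fit 0.21655571284924 [0.55521141 0.34214677] [[ 1.1  2.5]
 [ 0.3 -0.2]
 [-0.2 -1.6]
 [-1.2 -0.7]]
ridge mid [ -1.9 -49.7] ears L/R tops [  1.7 -22.2] [  2.4 -75.4]
block front L,R (z~.03) [-18.7 -18.1] [-17.4 -80.7] [ 16.1 -18.2] [ 15.  -81.3]
plate top corner L,R [58.3 93.1] [ 58.6 -92.2]
arm end [-104.   -57.5] [-115.4  -59. ]
toe corners [0.55214619 0.13827084 0.005     ] [0.53683109 0.13755749 0.005     ] [0.54448864 0.13791417 0.005     ]
sleeve start [ 0.54800049 -0.0733645   0.01      ]
step? [0.5446586  0.09138746 0.01      ]
len 0.21130784620425733 yaw 1.58741665435141
nose low [0.4777637 0.0755881 0.       ] [0.4396818  0.08624452 0.        ]
tail top [ 0.44874794 -0.01740208  0.03      ] [ 0.41186364 -0.00680624  0.03      ]
bevel edge [0.47383202 0.06563911 0.03      ] [0.4372928  0.07627908 0.03      ] nose top [0.47813539 0.07811446 0.02      ] [0.43964971 0.08808539 0.02      ]
```

>>> {"method": "play_rows", "body": {"targets": [[0, 0, -0.175, 0.015, -0.042, -0.02, 1], [0, 0, -0.175, 0.016, -0.042, -0.02, 1], [0, 0, -0.175, 0.016, -0.042, -0.025, 1], [0, 0, -0.175, 0.016, -0.042, -0.025, 1], [0, 0, -0.175, 0.016, -0.042, -0.025, 1], [0, 0, -0.175, 0.016, -0.042, -0.025, 1], [0, 0, -0.175, 0.015, -0.042, -0.025, 1], [0, 0, -0.17, 0.012, -0.042, -0.025, 0.6], [0, 0, 0, 0, 0, 0, 0.6]]}}

```text
t: 2.2
eef_pos: [0.5438, -0.0067, 0.1019]
ee_rot: [3.132, -0.003, -1.594]
force: [0.6, 0.4, 0.2]
width: 0.0731
```

>>> {"method": "play_rows", "body": {"targets": [[0, -0.0096, 0.04, 0.002, 0, -0.045, 0.5], [0, 0, 0, 0, 0, -0.03, 0.4], [0, 0, 0, 0, 0, -0.009, 0.4]]}}

```text
t: 2.58
eef_pos: [0.5475, -0.0031, 0.0167]
ee_rot: [-3.139, -0.002, -1.549]
force: [-0.3, 0.3, -0.3]
width: 0.0431
```

Run:
```python
from h import *
s=get_state(); print(s["t"],s["eef_pos"],s["ee_rot"],s["width"],s["force"])
p,d=grab_frame("wrist"); cv2.imwrite("pics/w2.png",p)
```

```text
2.575 [ 0.54753499 -0.003108    0.01666717] [-3.13876909e+00 -1.86826217e-03 -1.54852446e+00] 0.04312067104573332 [-0.30049984  0.3348334  -0.25809375]
```

View pics/w2.png

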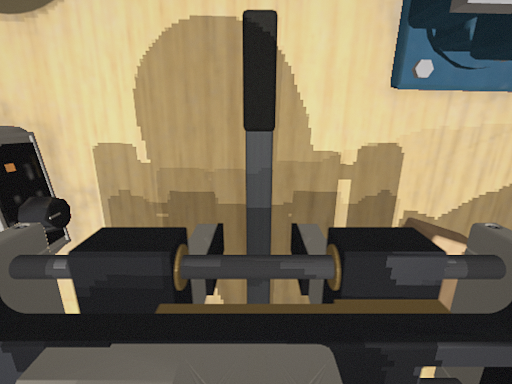

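>>> {"method": "play_rows", "body": {"targets": [[0, 0, 0, -0.001, -0.004, -0.003, 0.4], [0, 0, 0, 0, 0, 0, 0.1], [0, 0, 0, 0, 0, 0, 0.05], [0, 0, 0, 0, 0, 0, 0.05], [0, 0, 0, 0, 0, 0, 0.05]], "grip_force": 55}}

```text
t: 3.25
eef_pos: [0.548, -0.0057, 0.0164]
ee_rot: [-3.135, -0.0, -1.547]
force: [-0.4, 0.3, -3.0]
width: 0.0148
```

>>> {"method": "play_rows", "body": {"targets": [[0, 0, 0, 0, 0, 0, 0.35], [0, 0, 0, -0.001, 0, -0.005, 0.35], [0, 0, 0, 0, 0, -0.002, 0.35]]}}

```text
t: 3.62
eef_pos: [0.5486, -0.0056, 0.0112]
ee_rot: [-3.132, -0.001, -1.546]
force: [-7.2, 0.7, 30.6]
width: 0.0302
```

>>> {"method": "play_rows", "body": {"targets": [[0, 0, 0, -0.001, 0, 0.003, 0.35], [0, -0.006, 0, 0, 0, 0, 0.05], [0, 0, 0, 0, 0, 0, 0.05], [0, 0, 0, 0, 0, 0, 0.05]]}}

```text
t: 4.12
eef_pos: [0.5478, -0.0055, 0.0141]
ee_rot: [-3.125, -0.001, -1.545]
force: [-1.0, 0.1, 4.1]
width: 0.0148
```

```bash
cat >> h.py <<'E'
from scipy.spatial.transform import Rotation as Ro
FO=np.array([.555,.342,0]); FY=.2168
def f2w(p): return FO+Ro.from_euler("z",FY).apply(np.array(p))
def bar_target(slide,gap,p,y,gx=-.0085,h=.0141):
    """bar with point x=55+... over ridge; slide=retract (m); p toe-down; y yaw in fixture"""
    R=Ro.from_euler("z",FY)*Ro.from_euler("z",y)*Ro.from_euler("y",p)
    P=np.array([0,-.05,.030+.008/np.cos(p)+gap]); P=f2w(P)
    pos=P+R.apply([gx-.055-slide,0,h])
    return pos,R*Ro.from_matrix(np.diag([-1,1,-1.]))
def delta(pos,R,show=True):
    s=get_state(); cur=Ro.from_euler("xyz",s["ee_rot"])
    rv=(R*cur.inv()).as_rotvec(); d=pos-s["eef_pos"]
    if show: print("t %.2f turn"%s["t"],rv.round(4),"|%.3f|"%np.linalg.norm(rv),"shift",d.round(4),"tgt",pos.round(4),R.as_euler("xyz").round(3))
    return rv,d
E
python3 - <<'E'
from h import *
for a in [(.05,.06,.30,.24),(.05,.003,.30,.24),(0,.003,.3,.24)]:
    delta(*bar_target(*a))
E
```

```text
t 4.12 turn [-0.2613  0.1789 -1.133 ] |1.176| shift [-0.0756  0.2527  0.1313] tgt [0.4722 0.2472 0.1454] [ 3.142 -0.3   -2.685]
t 4.12 turn [-0.2613  0.1789 -1.133 ] |1.176| shift [-0.0756  0.2527  0.0743] tgt [0.4722 0.2472 0.0884] [ 3.142 -0.3   -2.685]
t 4.12 turn [-0.2613  0.1789 -1.133 ] |1.176| shift [-0.0327  0.2737  0.0595] tgt [0.5151 0.2683 0.0736] [ 3.142 -0.3   -2.685]
```

>>> {"method": "play_rows", "body": {"targets": [[0, 0, 0, 0, 0, 0.02, 0.05], [0, 0, 0, 0, 0, 0.04, 0.05], [0, 0, 0, 0, 0, 0.05, 0.05], [0, 0, 0, 0, 0, 0.05, 0.05]]}}

```text
t: 4.62
eef_pos: [0.5417, -0.0069, 0.171]
ee_rot: [-3.14, -0.004, -1.547]
force: [1.2, 0.0, -4.3]
width: 0.0152
```

Run:
```python
from h import *
s=get_state(); print(s["force"],s["moment"],s["width"],s["eef_pos"])
p,d=grab_frame("scene"); cv2.imwrite("pics/s3.png",p[100:320,150:420])
for a in [(.05,.06,.30,.24)]:
    delta(*bar_target(*a))
```

```text
[ 1.23649529  0.04064942 -4.30345509] [ 0.19310384 -0.28857473  0.01481549] 0.015178294296200672 [ 0.54173457 -0.0068664   0.17095234]
t 4.67 turn [-0.2623  0.1721 -1.132 ] |1.175| shift [-0.073   0.2538 -0.0329] tgt [0.4722 0.2472 0.1454] [ 3.142 -0.3   -2.685]
```

View pics/s3.png

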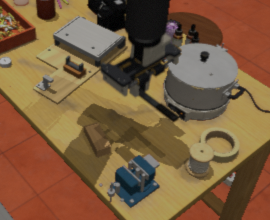

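>>> {"method": "play_rows", "body": {"targets": [[-0.037, 0.025, -0.162, -0.01, 0.036, 0, 0.05], [-0.037, 0.025, -0.162, -0.01, 0.036, 0, 0.05], [-0.037, 0.025, -0.162, -0.01, 0.036, 0, 0.05], [-0.037, 0.025, -0.162, -0.01, 0.036, 0, 0.05], [-0.037, 0.025, -0.162, -0.01, 0.036, 0, 0.05], [-0.037, 0.025, -0.162, -0.01, 0.036, 0, 0.05], [-0.037, 0.025, -0.162, -0.01, 0.036, 0, 0.05], [0, 0, 0, 0, 0, 0, 0.05]]}}

```text
t: 5.68
eef_pos: [0.4698, 0.2525, 0.1736]
ee_rot: [-3.136, -0.311, -2.729]
force: [0.1, -0.4, -2.7]
width: 0.0152
```

Run:
```python
from h import *
s=get_state(); print(s["force"],s["moment"],s["width"],s["eef_pos"],s["q"])
p,d=grab_frame("scene"); cv2.imwrite("pics/s4.png",cv2.resize(p[90:220,160:330],None,fx=4,fy=4,interpolation=cv2.INTER_CUBIC))
p,d=grab_frame("wrist"); cv2.imwrite("pics/w4.png",p)
for a in [(.05,.06,.30,.24),(.05,.003,.3,.24)]:
    delta(*bar_target(*a))
```

```text
[ 0.07556974 -0.41505203 -2.68157406] [ 0.5264576  -1.43549318  0.00773565] 0.01519344352284067 [0.46978148 0.25250861 0.17363113] [ 0.78226093  0.37020178 -0.12049896 -0.10758882 -1.37482149 -1.90296262]
t 5.78 turn [ 0.0097 -0.0076  0.0406] |0.042| shift [ 0.0023 -0.0032 -0.0288] tgt [0.4722 0.2472 0.1454] [ 3.142 -0.3   -2.685]
t 5.78 turn [ 0.0097 -0.0076  0.0406] |0.042| shift [ 0.0023 -0.0032 -0.0858] tgt [0.4722 0.2472 0.0884] [ 3.142 -0.3   -2.685]
```

View pics/s4.png

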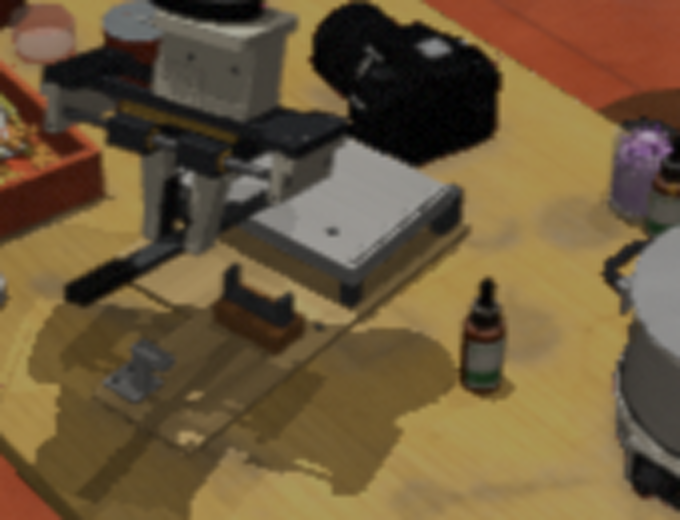

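View pics/w4.png

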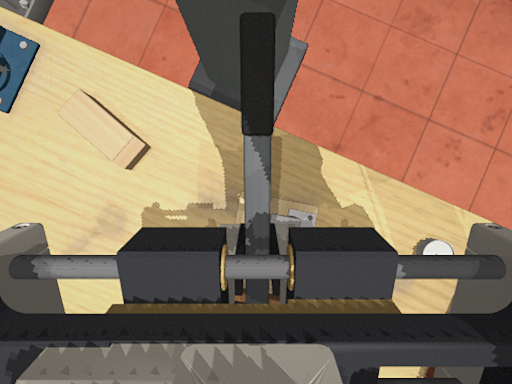

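```bash
cat >> h.py <<'E'
def bar_in_tool(n="x"):
    p,d=grab_frame("wrist"); c=camera_params("wrist"); K=c["camera_matrix"]
    P=cloud((K,c["hand_eye"]),d)
    for v in (20,40,60,80,100,120,150,165,180,200,215):
        cols=[u for u in range(249,266)]
        print(v,np.median(P[v,cols],axis=0).round(4))
    return p,d,P
E
python3 - <<'E'
from h import *
bar_in_tool()
E
```

```text
20 [ 0.1211 -0.001   0.0006]
40 [ 0.1124 -0.0009  0.0007]
60 [ 0.1033 -0.0009  0.0008]
80 [ 0.0938 -0.0009  0.0003]
100 [ 0.084  -0.0009  0.0006]
120 [ 0.0738 -0.0009  0.0005]
150 [ 0.0572 -0.0009  0.0032]
165 [ 0.0485 -0.0009  0.0036]
180 [ 0.0395 -0.0009  0.0037]
200 [ 0.0272 -0.0009  0.0033]
215 [ 0.0176 -0.0009  0.0033]
```

>>> {"method": "play_rows", "body": {"targets": [[0.01, -0.008, 0.04, 0.002, -0.003, -0.03, 0.05], [0, 0, 0, 0, 0, -0.035, 0.05], [0, 0, 0, 0, 0, -0.016, 0.05], [0, 0, 0, 0, 0, 0, 0.05]]}}

```text
t: 6.32
eef_pos: [0.4728, 0.2437, 0.0931]
ee_rot: [3.141, -0.295, -2.684]
force: [0.5, -0.8, -3.1]
width: 0.0149
```

Run:
```python
from h import *
s=get_state(); print(s["force"],s["moment"],s["width"],s["eef_pos"],s["ee_rot"])
for n,b in (("scene",(90,220,160,330)),("top",(120,250,120,270))):
    p,d=grab_frame(n); cv2.imwrite(f"pics/{n}5.png",cv2.resize(p[b[0]:b[1],b[2]:b[3]],None,fx=4,fy=4,interpolation=cv2.INTER_CUBIC))
for a in [(.05,.003,.3,.24),(0,.003,.3,.24)]:
    delta(*bar_target(*a))
```

```text
[ 0.48348656 -0.81513062 -3.10691967] [ 0.59146594 -1.30899759 -0.09082224] 0.014914824977676355 [0.47281031 0.24368341 0.09307016] [ 3.1406085  -0.2951705  -2.68353372]
t 6.42 turn [-0.0045  0.0059 -0.0012] |0.008| shift [-0.0014  0.0027 -0.0059] tgt [0.4722 0.2472 0.0884] [ 3.142 -0.3   -2.685]
t 6.42 turn [-0.0045  0.0059 -0.0012] |0.008| shift [ 0.0415  0.0238 -0.0207] tgt [0.5151 0.2683 0.0736] [ 3.142 -0.3   -2.685]
```

View pics/scene5.png

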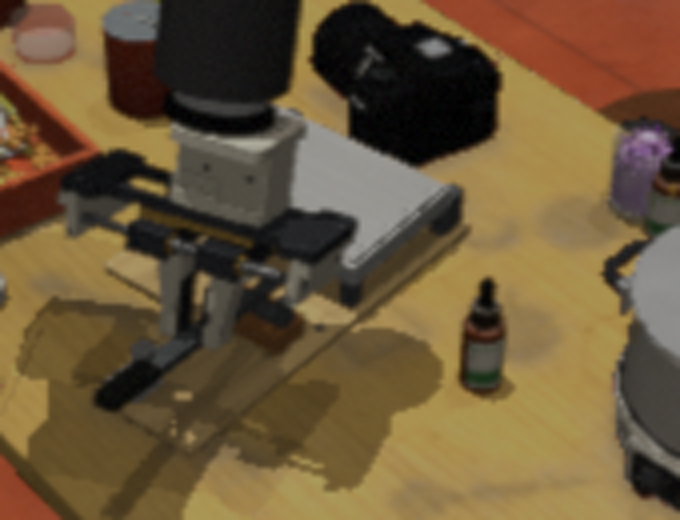

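View pics/top5.png

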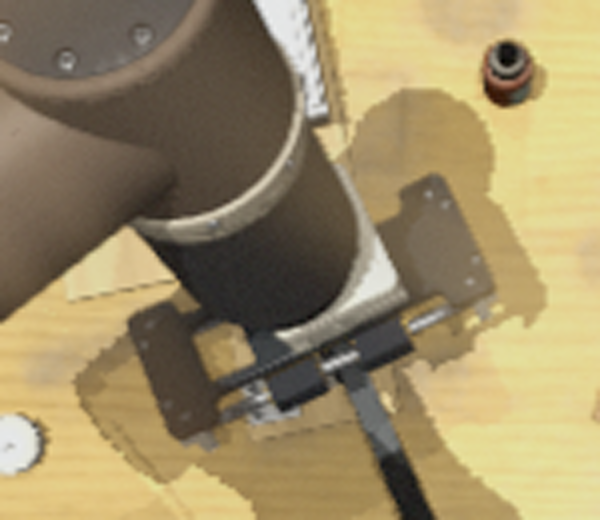

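>>> {"method": "play_rows", "body": {"targets": [[-0.004, 0.006, 0, -0.001, 0.003, -0.004, 0.05], [0, 0, 0, 0.014, 0.007, -0.005, 0.05], [0, 0, 0, 0.014, 0.007, -0.005, 0.05]]}}

```text
t: 6.8
eef_pos: [0.5023, 0.263, 0.0827]
ee_rot: [3.14, -0.297, -2.682]
force: [-2.3, -1.8, -2.7]
width: 0.0151
```

Run:
```python
from h import *
s=get_state(); print(s["force"],s["moment"],s["eef_pos"],s["ee_rot"])
delta(*bar_target(0,.003,.3,.24))
```

```text
[-2.32848609 -1.7643903  -2.7171129 ] [ 0.21082301 -0.78634122  0.04368166] [0.50228101 0.26304032 0.08272663] [ 3.13988258 -0.29674027 -2.68215219]
t 6.80 turn [-0.0029  0.0022 -0.0021] |0.004| shift [ 0.0128  0.0052 -0.0091] tgt [0.5151 0.2683 0.0736] [ 3.142 -0.3   -2.685]
```

>>> {"method": "play_rows", "body": {"targets": [[0, 0, 0, -0.003, -0.0015, -0.005, 0.05], [0, 0, 0, 0.0, 0, -0.003, 0.05]]}}

```text
t: 7.05
eef_pos: [0.5007, 0.2622, 0.0734]
ee_rot: [3.14, -0.297, -2.683]
force: [-0.5, -1.7, 0.0]
width: 0.0149
```

Run:
```python
from h import *
s=get_state(); print(s["force"],s["moment"],s["eef_pos"],s["ee_rot"])
delta(*bar_target(0,.003,.3,.24))
```

```text
[-0.50982088 -1.7176644   0.046277  ] [ 0.40002937 -0.94563084  0.05588077] [0.50067091 0.26218816 0.07343217] [ 3.14016733 -0.29675906 -2.6825659 ]
t 7.05 turn [-0.0027  0.0023 -0.0018] |0.004| shift [0.0144 0.0061 0.0002] tgt [0.5151 0.2683 0.0736] [ 3.142 -0.3   -2.685]
```

>>> {"method": "play_rows", "body": {"targets": [[0, 0, 0, 0.007, 0.003, -0.002, 0.05], [0, 0, 0, 0.008, 0.004, -0.0025, 0.05]]}}

```text
t: 7.3
eef_pos: [0.5162, 0.2693, 0.0692]
ee_rot: [3.14, -0.297, -2.682]
force: [0.5, -0.2, -0.4]
width: 0.015
```

Run:
```python
from h import *
s=get_state(); print(s["force"],s["moment"],s["eef_pos"],s["ee_rot"])
delta(*bar_target(0,.0,.3,.24))
```

```text
[ 0.46352973 -0.20485185 -0.36747847] [ 0.49054143 -1.08756417  0.03379262] [0.51619405 0.26934469 0.06919275] [ 3.14032833 -0.29665258 -2.68211234]
t 7.30 turn [-0.0026  0.0025 -0.0023] |0.004| shift [-0.0011 -0.0011  0.0014] tgt [0.5151 0.2683 0.0706] [ 3.142 -0.3   -2.685]
```

Run:
```python
from h import *
delta(*bar_target(0,-.0014,.19,.24))
```

```text
t 7.30 turn [ 0.0461 -0.0962 -0.0024] |0.107| shift [-0.004  -0.0025 -0.0066] tgt [0.5122 0.2668 0.0626] [ 3.142 -0.19  -2.685]
```

>>> {"method": "play_rows", "body": {"targets": [[0.023, -0.048, 0, -0.001, -0.0005, -0.003, 0.05], [0.023, -0.048, 0, -0.002, -0.001, -0.003, 0.05]]}}

```text
t: 7.55
eef_pos: [0.5159, 0.2691, 0.0622]
ee_rot: [-3.141, -0.186, -2.683]
force: [-1.6, -0.2, -2.0]
width: 0.0152
```

Run:
```python
from h import *
s=get_state(); print(s["force"],s["moment"],s["eef_pos"],s["ee_rot"])
delta(*bar_target(0,-.0014,.19,.24))
```

```text
[-1.62820601 -0.21338279 -2.02044841] [ 0.2772198  -0.66110796  0.01292134] [0.51591232 0.26911619 0.06224082] [-3.14124254 -0.18628978 -2.68285617]
t 7.55 turn [-0.0013  0.0035 -0.002 ] |0.004| shift [-0.0037 -0.0023  0.0003] tgt [0.5122 0.2668 0.0626] [ 3.142 -0.19  -2.685]
```

>>> {"method": "play_rows", "body": {"targets": [[0, 0, 0, -0.0035, -0.0018, 0.0005, 0.05], [0, 0, 0, 0, 0, 0, 0.3], [0, 0, 0, 0, 0, 0, 0.5], [0, 0, 0, 0, 0, 0.03, 0.5]]}}

```text
t: 8.05
eef_pos: [0.5125, 0.2671, 0.0923]
ee_rot: [-3.14, -0.191, -2.683]
force: [0.4, 0.2, 0.0]
width: 0.0394
```

Run:
```python
from h import *
s=get_state(); print(s["force"],s["moment"],s["eef_pos"],s["ee_rot"])
p,d=grab_frame("wrist"); cv2.imwrite("pics/w6.png",p)
delta(*bar_target(0,.035,.18,.24,-.105,.003))
delta(*bar_target(0,-.0014,.18,.24,-.105,.003))
```

```text
[0.37600965 0.19536614 0.03741688] [ 0.34749799 -0.73200163  0.07630669] [0.51245044 0.26711776 0.09230492] [-3.14018784 -0.19088417 -2.68261619]
t 8.10 turn [ 0.002  -0.0027 -0.0037] |0.005| shift [-0.0901 -0.0448  0.007 ] tgt [0.425  0.224  0.1047] [ 3.142 -0.18  -2.685]
t 8.10 turn [ 0.002  -0.0027 -0.0037] |0.005| shift [-0.0901 -0.0448 -0.0294] tgt [0.425  0.224  0.0683] [ 3.142 -0.18  -2.685]
```

View pics/w6.png

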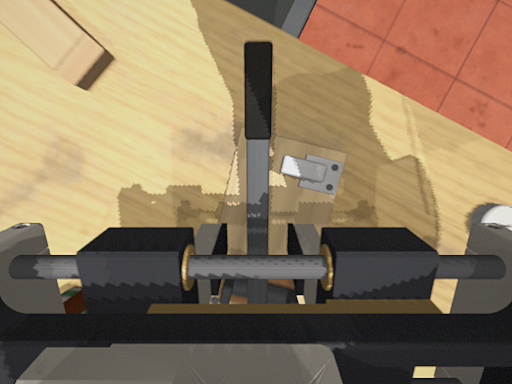

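>>> {"method": "play_rows", "body": {"targets": [[0, 0, 0, -0.02, -0.01, 0.02, 0.5], [0.002, -0.003, -0.004, -0.045, -0.022, 0.007, 0.5], [0, 0, 0, -0.026, -0.013, 0, 0.5], [0, 0, 0, 0, 0, 0, 0.5]]}}

```text
t: 8.6
eef_pos: [0.4243, 0.224, 0.127]
ee_rot: [3.141, -0.177, -2.685]
force: [-0.2, 0.3, -0.0]
width: 0.0437
```

Run:
```python
from h import *
s=get_state(); print(s["force"],s["eef_pos"],s["ee_rot"])
p,d,P=bar_in_tool(); cv2.imwrite("pics/w7.png",p)
delta(*bar_target(0,-.0014,.18,.24,-.105,.003))
```

```text
[-0.16854867  0.26488198 -0.04019286] [0.42428206 0.22401357 0.12695726] [ 3.14108076 -0.17713475 -2.68525161]
20 [ 0.2661 -0.001   0.4943]
40 [ 0.2489 -0.001   0.582 ]
60 [ 0.2263 -0.001   0.7091]
80 [ 0.1842 -0.0009  0.8214]
100 [ 1.240e-01 -9.000e-04  9.125e-01]
120 [ 5.110e-02 -8.000e-04  8.996e-01]
150 [ 0.0395 -0.0009  0.1354]
165 [ 0.0238 -0.0009  0.1324]
180 [ 0.008  -0.0009  0.1296]
200 [ 0.0117 -0.0009  0.0499]
215 [-0.0009 -0.0009  0.0498]
t 8.65 turn [-0.002   0.0031  0.0004] |0.004| shift [-0.0003 -0.0007 -0.0587] tgt [0.425  0.224  0.0683] [ 3.142 -0.18  -2.685]
```

View pics/w7.png

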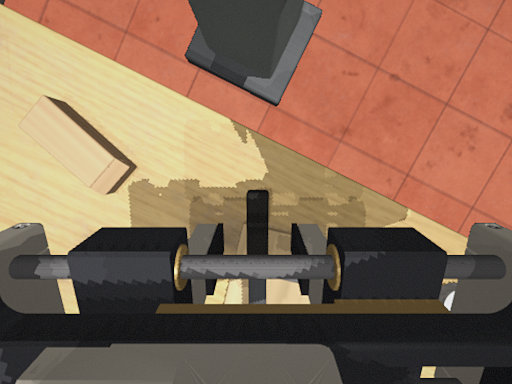

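>>> {"method": "play_rows", "body": {"targets": [[-0.002, 0.003, 0, 0, -0.001, -0.035, 0.5], [0, 0, 0, 0, 0, -0.023, 0.5], [0, 0, 0, 0, 0, 0, 0.1], [0, 0, 0, 0, 0, 0, 0.05], [0, 0, 0, 0, 0, 0, 0.05]], "grip_force": 50}}

```text
t: 9.28
eef_pos: [0.4303, 0.227, 0.0695]
ee_rot: [3.141, -0.176, -2.684]
force: [0.1, -0.5, 0.6]
width: 0.0193
```

Run:
```python
from h import *
s=get_state(); print(s["force"],s["moment"],s["eef_pos"],s["ee_rot"],s["width"])
delta(*bar_target(0,-.0014,.18,.24,-.105,.003))
delta(*bar_target(0,-.0014,.0,.24,-.105,.003))
delta(*bar_target(0,-.0014,-.045,.24,-.105,.003))
delta(*bar_target(0,-.0014,-.045,.0,-.105,.003))
```

```text
[ 0.1302391  -0.46637688  0.6354959 ] [ 0.39074929 -0.67733101  0.03658092] [0.43025892 0.22695375 0.06947025] [ 3.14119621 -0.17556399 -2.6844557 ] 0.019252968079950222
t 9.28 turn [-0.0023  0.0038 -0.0003] |0.004| shift [-0.0053 -0.003  -0.0011] tgt [0.425  0.224  0.0683] [ 3.142 -0.18  -2.685]
t 9.28 turn [ 0.0771 -0.1577 -0.0003] |0.176| shift [-0.0081 -0.0044 -0.0299] tgt [0.4222 0.2226 0.0396] [ 3.142  0.    -2.685]
t 9.28 turn [ 0.097  -0.1981 -0.0003] |0.221| shift [-0.0081 -0.0043 -0.0371] tgt [0.4222 0.2226 0.0324] [ 3.142  0.045 -2.685]
t 9.28 turn [ 0.0727 -0.2088 -0.2393] |0.326| shift [-0.0207  0.0318 -0.0371] tgt [0.4095 0.2588 0.0324] [-3.142  0.045 -2.925]
```

Run:
```python
from h import *
for p in (.18,.1,.05,0,-.045): delta(*bar_target(0,-.0014,p,.24,-.099,.003))
```

```text
t 9.28 turn [-0.0023  0.0038 -0.0003] |0.004| shift [ 0.     -0.0004 -0.0022] tgt [0.4303 0.2266 0.0673] [ 3.142 -0.18  -2.685]
t 9.28 turn [ 0.033  -0.068  -0.0003] |0.076| shift [-0.0018 -0.0012 -0.0145] tgt [0.4285 0.2257 0.055 ] [ 3.142 -0.1   -2.685]
t 9.28 turn [ 0.055  -0.1129 -0.0003] |0.126| shift [-0.0024 -0.0016 -0.0222] tgt [0.4279 0.2254 0.0473] [ 3.142 -0.05  -2.685]
t 9.28 turn [ 0.0771 -0.1577 -0.0003] |0.176| shift [-0.0027 -0.0017 -0.0299] tgt [0.4275 0.2252 0.0396] [ 3.142  0.    -2.685]
t 9.28 turn [ 0.097  -0.1981 -0.0003] |0.221| shift [-0.0027 -0.0017 -0.0368] tgt [0.4276 0.2253 0.0327] [ 3.142  0.045 -2.685]
```

>>> {"method": "play_rows", "body": {"targets": [[0.02, -0.04, 0, -0.001, 0, -0.007, 0.05], [0.02, -0.04, 0, -0.001, 0, -0.008, 0.05], [0.02, -0.04, 0, 0, 0, -0.008, 0.05]]}}

```text
t: 9.65
eef_pos: [0.4283, 0.226, 0.05]
ee_rot: [3.141, -0.039, -2.685]
force: [-6.4, -2.2, 10.9]
width: 0.0174
```

Run:
```python
from h import *
s=get_state(); print(s["force"],s["moment"],s["eef_pos"],s["ee_rot"],s["width"])
for p in (.05,0,-.045): delta(*bar_target(0,-.0014,p,.24,-.099,.003))
```

```text
[-6.39137174 -2.16128637 10.94079984] [-0.84604564  2.35267817 -0.03397207] [0.42832651 0.22598243 0.05002089] [ 3.14142904 -0.03940956 -2.68458009] 0.017383610754704598
t 9.65 turn [-0.0048  0.0094 -0.0002] |0.011| shift [-0.0005 -0.0006 -0.0027] tgt [0.4279 0.2254 0.0473] [ 3.142 -0.05  -2.685]
t 9.65 turn [ 0.0172 -0.0354 -0.0002] |0.039| shift [-0.0008 -0.0007 -0.0104] tgt [0.4275 0.2252 0.0396] [ 3.142  0.    -2.685]
t 9.65 turn [ 0.0371 -0.0758 -0.0002] |0.084| shift [-0.0008 -0.0007 -0.0173] tgt [0.4276 0.2253 0.0327] [ 3.142  0.045 -2.685]
```

Levering works at about 11 N. Continue down.

>>> {"method": "play_rows", "body": {"targets": [[0.01, -0.02, 0, 0, 0, -0.009, 0.05], [0.013, -0.026, 0, 0, 0, -0.007, 0.05], [0.013, -0.026, 0, 0, 0, -0.006, 0.05], [0, 0, 0, 0, 0, -0.002, 0.05]]}}

```text
t: 10.15
eef_pos: [0.4282, 0.226, 0.0333]
ee_rot: [3.14, 0.048, -2.683]
force: [-7.5, -3.3, 19.1]
width: 0.0177
```

Run:
```python
from h import *
s=get_state(); print(s["force"],s["moment"],s["eef_pos"],s["ee_rot"],s["width"])
for p,y in ((-.045,.24),(-.045,0)): delta(*bar_target(0,-.0014,p,y,-.099,.003))
p,d=grab_frame("scene"); cv2.imwrite("pics/s8.png",cv2.resize(p[90:220,160:330],None,fx=4,fy=4,interpolation=cv2.INTER_CUBIC))
p,d,P=bar_in_tool(); cv2.imwrite("pics/w8.png",p)
```

```text
[-7.53458447 -3.2675196  19.06541488] [-1.16291754  2.37548355 -0.15665698] [0.42816103 0.22595981 0.03334698] [ 3.14012427  0.04843631 -2.68267068] 0.017659227515023322
t 10.15 turn [-0.0028  0.0024 -0.0022] |0.004| shift [-0.0006 -0.0007 -0.0007] tgt [0.4276 0.2253 0.0327] [ 3.142  0.045 -2.685]
t 10.15 turn [-0.0025  0.0028 -0.2422] |0.242| shift [-0.0128  0.0341 -0.0007] tgt [0.4154 0.26   0.0327] [-3.142  0.045 -2.925]
20 [ 0.3188 -0.0009  0.6744]
40 [ 0.2927 -0.0009  0.7691]
60 [ 0.2373 -0.0008  0.7728]
80 [ 0.1789 -0.0008  0.7746]
100 [ 0.0851 -0.0009  0.029 ]
120 [ 0.0729 -0.0009  0.0293]
150 [ 0.0534 -0.0009  0.0305]
165 [ 0.0432 -0.0009  0.0306]
180 [ 0.0325 -0.0008  0.0313]
200 [ 0.0299 -0.0009 -0.0052]
215 [ 0.0209 -0.0008 -0.0054]
```

View pics/s8.png

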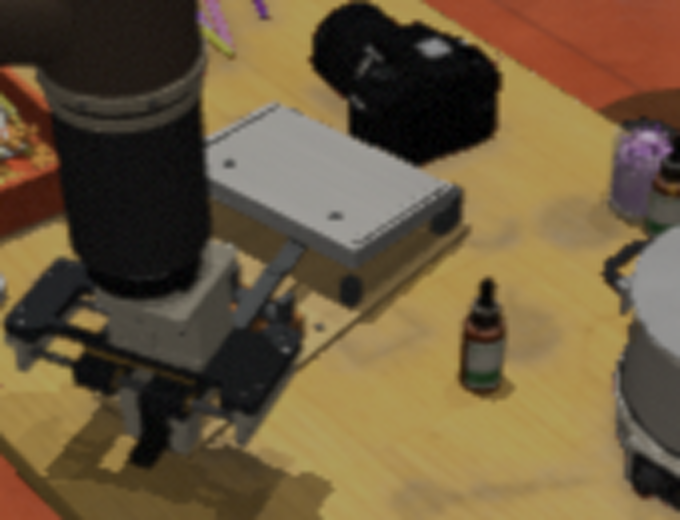

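View pics/w8.png

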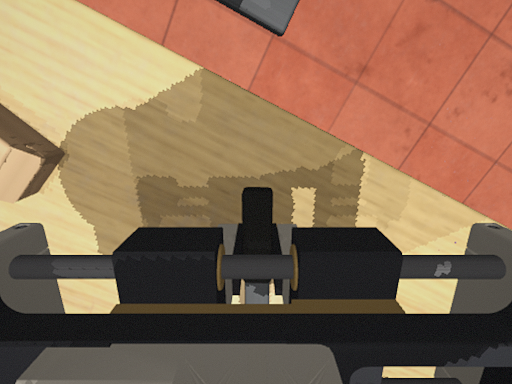

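>>> {"method": "play_rows", "body": {"targets": [[0, 0, -0.06, -0.0038, 0.0084, -0.001, 0.05], [0, 0, -0.06, -0.0034, 0.0086, -0.001, 0.05]]}}

```text
t: 10.5
eef_pos: [0.4215, 0.2405, 0.0349]
ee_rot: [-3.139, 0.048, -2.804]
force: [-1.2, -8.3, 14.9]
width: 0.0175
```

Run:
```python
from h import *
s=get_state(); print(s["force"],s["moment"],s["eef_pos"],s["ee_rot"],s["width"])
for p,y in ((-.045,.12),(-.045,0)): delta(*bar_target(0,-.0014,p,y,-.099,.003))
```

```text
[-1.22011464 -8.31072915 14.90831405] [-3.01252361  0.45783749  0.87108285] [0.42150517 0.24049048 0.03489921] [-3.13925621  0.04768687 -2.80361285] 0.017498413447862068
t 10.50 turn [ 0.0013  0.0033 -0.0011] |0.004| shift [-0.0011  0.0018 -0.0022] tgt [0.4204 0.2423 0.0327] [ 3.142  0.045 -2.805]
t 10.50 turn [ 0.0015  0.0032 -0.1211] |0.121| shift [-0.0061  0.0196 -0.0022] tgt [0.4154 0.26   0.0327] [-3.142  0.045 -2.925]
```

>>> {"method": "play_rows", "body": {"targets": [[0, 0, -0.06, -0.0035, 0.01, -0.003, 0.05], [0, 0, -0.06, -0.0028, 0.01, -0.002, 0.05]]}}

```text
t: 10.75
eef_pos: [0.4154, 0.2589, 0.0333]
ee_rot: [-3.136, 0.048, -2.922]
force: [-3.5, -6.7, 15.2]
width: 0.0177
```

Run:
```python
from h import *
s=get_state(); print(s["force"],s["moment"],s["eef_pos"],s["ee_rot"],s["width"])
for p,y in ((-.045,0),): delta(*bar_target(0,-.0014,p,y,-.099,.003))
```

```text
[-3.54476862 -6.71115814 15.21499433] [-2.48596063  1.11812425  1.13001676] [0.41535285 0.25894248 0.03327746] [-3.13555327  0.04819281 -2.9223612 ] 0.017691009240900214
t 10.75 turn [ 0.0052  0.0044 -0.0022] |0.007| shift [ 0.      0.0011 -0.0006] tgt [0.4154 0.26   0.0327] [-3.142  0.045 -2.925]
```

>>> {"method": "play_rows", "body": {"targets": [[-0.003, 0.013, 0, 0, 0.001, 0.002, 0.05], [-0.003, 0.013, 0, 0, 0, 0.002, 0.05], [0, 0, 0, 0, 0, 0.001, 0.05]]}}

```text
t: 11.12
eef_pos: [0.4143, 0.2619, 0.0429]
ee_rot: [-3.136, 0.022, -2.915]
force: [-1.0, -0.7, -1.7]
width: 0.0173
```

Run:
```python
from h import *
s=get_state(); print(s["force"],s["moment"],s["eef_pos"],s["ee_rot"],s["width"])
for p,y in ((-.018,0),): delta(*bar_target(0,-.0014,p,y,-.099,.003))
```

```text
[-0.98511494 -0.69041314 -1.74860389] [-0.83181061  0.67077076  0.77958685] [0.41430199 0.26189172 0.04289877] [-3.13624293  0.02235242 -2.91476942] 0.017301940062052257
t 11.12 turn [ 0.0043  0.0054 -0.0099] |0.012| shift [ 0.001  -0.0019 -0.0061] tgt [0.4153 0.26   0.0368] [-3.142  0.018 -2.925]
```

>>> {"method": "play_rows", "body": {"targets": [[0, 0, 0, 0, 0, 0, 0.2], [0, 0, 0, 0, 0, 0, 0.4], [0, 0, 0, 0, 0, 0.05, 0.5], [0, 0, 0, -0.01, 0, 0.06, 0.6], [0, 0, 0, -0.01, -0.01, 0.06, 0.7]]}}

```text
t: 11.75
eef_pos: [0.3933, 0.2505, 0.2145]
ee_rot: [-3.132, 0.017, -2.917]
force: [1.5, 1.3, -0.7]
width: 0.0517
```

Run:
```python
from h import *
s=get_state(); print(s["force"],s["moment"],s["eef_pos"],s["ee_rot"],s["width"])
p,d=grab_frame("scene"); cv2.imwrite("pics/s9.png",cv2.resize(p[90:220,160:330],None,fx=4,fy=4,interpolation=cv2.INTER_CUBIC))
p,d=grab_frame("wrist"); cv2.imwrite("pics/w9.png",p)
```

```text
[ 1.48298548  1.25325957 -0.69343222] [ 0.32417555 -0.29465315  0.01560806] [0.39334576 0.25051975 0.21445166] [-3.13196211  0.0174808  -2.91698987] 0.051737235560495656
```

View pics/s9.png

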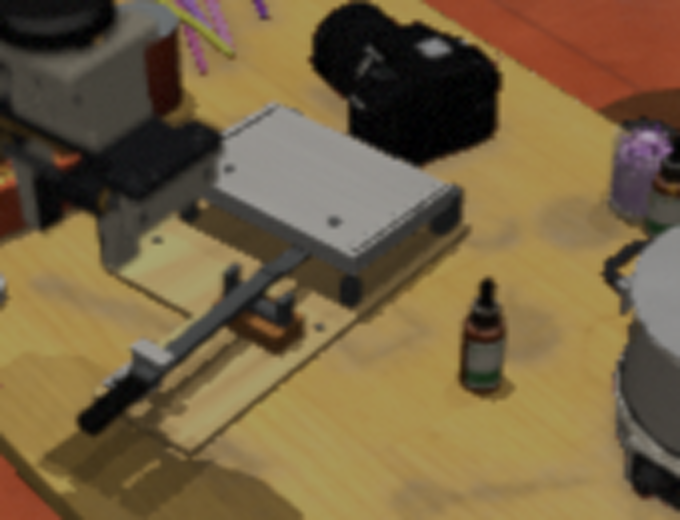

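View pics/w9.png

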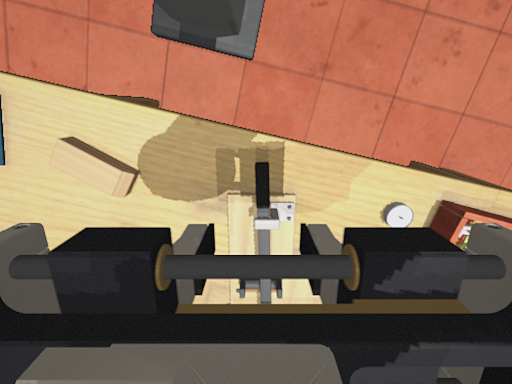

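Run:
```python
from h import *
delta(np.array([.4368,.0102,.09]),Ro.from_euler("xyz",[np.pi,0,-1.859]))
```

```text
t 11.85 turn [-0.0176  0.0225  1.0572] |1.058| shift [ 0.0413 -0.2423 -0.1297] tgt [0.4368 0.0102 0.09  ] [ 3.142  0.    -1.859]
```

>>> {"method": "play_rows", "body": {"targets": [[-0.003, 0.004, 0.176, 0.007, -0.04, 0, 0.7], [-0.003, 0.004, 0.176, 0.007, -0.041, 0, 0.7], [-0.003, 0.004, 0.176, 0.007, -0.041, -0.02, 0.7], [-0.003, 0.004, 0.176, 0.007, -0.041, -0.03, 0.7], [-0.003, 0.004, 0.176, 0.007, -0.041, -0.03, 0.7], [-0.003, 0.004, 0.176, 0.007, -0.038, -0.03, 0.7], [0, 0, 0, 0, 0, 0, 0.7]]}}

```text
t: 12.72
eef_pos: [0.4401, 0.0117, 0.1163]
ee_rot: [3.14, 0.016, -1.852]
force: [0.1, 0.8, -0.3]
width: 0.0614
```

Run:
```python
from h import *
s=get_state();print(s["width"],s["q"])
delta(np.array([.4368,.0102,.016]),Ro.from_euler("xyz",[np.pi,0,-1.859]))
p,d=grab_frame("wrist"); cv2.imwrite("pics/w10.png",p)
```

```text
0.06139345293882237 [ 0.46530955  0.09075322 -0.6478292  -0.01748813 -0.8227442  -0.73477739]
t 12.72 turn [-0.0157  0.0028 -0.0069] |0.017| shift [-0.0033 -0.0015 -0.1003] tgt [0.4368 0.0102 0.016 ] [ 3.142  0.    -1.859]
```

View pics/w10.png

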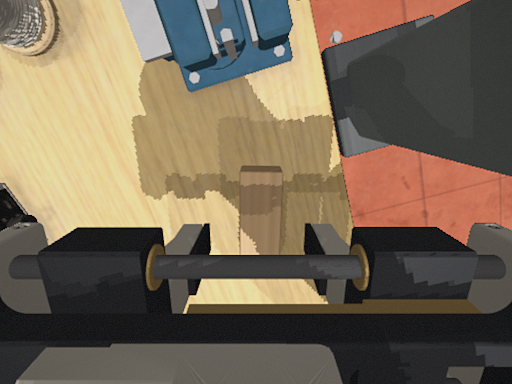

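>>> {"method": "play_rows", "body": {"targets": [[-0.014, 0.003, -0.007, -0.003, -0.001, -0.05, 0.7], [0, 0, 0, 0, 0, -0.035, 0.7], [0, 0, 0, 0, 0, -0.013, 0.7], [0, 0, 0, 0, 0, 0, 0.4], [0, 0, 0, 0, 0, 0, 0.3], [0, 0, 0, 0, 0, 0, 0.3]], "grip_force": 30}}

```text
t: 13.52
eef_pos: [0.4447, 0.0179, 0.0236]
ee_rot: [-3.128, 0.013, -1.869]
force: [-0.2, 0.1, -1.4]
width: 0.0398
```

Run:
```python
from h import *
s=get_state();print(s["width"],s["force"],s["eef_pos"],s["ee_rot"])
p,d=grab_frame("wrist"); cv2.imwrite("pics/w11.png",p)
c=camera_params("wrist"); P=cloud((c["camera_matrix"],c["hand_eye"]),d)
for v in range(100,230,8): print(v,np.median(P[v,250:270],axis=0).round(4))
```

```text
0.03979364437682352 [-0.16552273  0.08799486 -1.39328892] [0.44472931 0.01792463 0.02359656] [-3.12789484  0.0132289  -1.8693702 ]
100 [0.0856 0.0006 0.022 ]
108 [0.081  0.0006 0.0219]
116 [0.0763 0.0006 0.0218]
124 [0.0715 0.0007 0.0221]
132 [0.0667 0.0007 0.0219]
140 [0.0617 0.0007 0.0225]
148 [0.0566 0.0007 0.0224]
156 [0.0515 0.0007 0.0222]
164 [0.0462 0.0008 0.0226]
172 [0.0409 0.0008 0.0225]
180 [0.0355 0.0008 0.0225]
188 [0.0325 0.0007 0.0136]
196 [ 0.0322  0.0006 -0.0023]
204 [ 0.0292  0.0005 -0.0076]
212 [ 0.0245  0.0006 -0.0078]
220 [ 0.0194  0.0006 -0.0072]
228 [ 0.0145  0.0006 -0.0075]
```

View pics/w11.png

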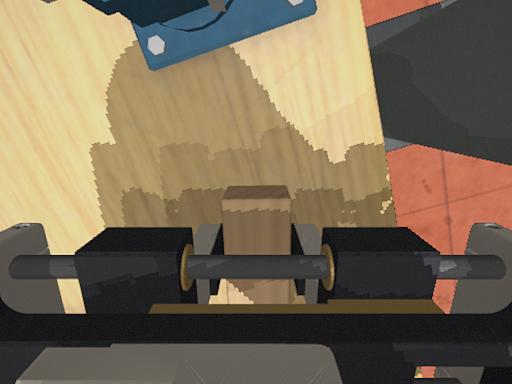

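```bash
cat >> h.py <<'E'
def blk_target(x,gap,y=.050,yaw=0.):
    rel=Ro.from_euler("xyz",[-3.12789484,0.0132289,-1.8693702])
    R=Ro.from_euler("z",FY+yaw-(np.pi-1.8693702))*rel
    return f2w([x-.018,y,.008+gap+.0236]),R
E
python3 - <<'E'
from h import *
d=np.load("pics/top0.npy"); W=cloud(cam("top"),d)
m=W[160:250,0:108]; print("tray max z",np.percentile(m[...,2],[50,95,99.5]), W[[180,200,230],100])
for a in ((-.015,.06),(-.015,.0015),(.05,.0015)): delta(*blk_target(*a))
E
```

```text
tray max z [0.01070107 0.04605512 0.05031487] [[0.546747   0.52072252 0.03904356]
 [0.49655632 0.52287616 0.02622001]
 [0.419836   0.5252863  0.00906373]]
t 13.57 turn [ 1.0000e-04  3.0000e-04 -1.0556e+00] |1.056| shift [0.0672 0.3658 0.0679] tgt [0.512  0.3837 0.0916] [-3.128  0.013 -2.925]
t 13.57 turn [ 1.0000e-04  3.0000e-04 -1.0556e+00] |1.056| shift [0.0672 0.3658 0.0094] tgt [0.512  0.3837 0.0331] [-3.128  0.013 -2.925]
t 13.57 turn [ 1.0000e-04  3.0000e-04 -1.0556e+00] |1.056| shift [0.1306 0.3798 0.0094] tgt [0.5755 0.3977 0.0331] [-3.128  0.013 -2.925]
```

>>> {"method": "play_rows", "body": {"targets": [[0, 0, 0, 0, 0, 0.03, 0.3], [0, 0, 0, 0, 0, 0.05, 0.3], [0, 0, -0.1, 0.006, 0.04, 0.04, 0.3], [0, 0, -0.137, 0.009, 0.046, 0.005, 0.3], [0, 0, -0.137, 0.009, 0.046, 0, 0.3], [0, 0, -0.137, 0.009, 0.046, 0, 0.3], [0, 0, -0.137, 0.009, 0.046, 0, 0.3], [0, 0, -0.137, 0.009, 0.046, 0, 0.3], [0, 0, -0.137, 0.008, 0.046, 0, 0.3], [0, 0, -0.13, 0.007, 0.046, 0, 0.3], [0, 0, 0, 0, 0, 0, 0.3]]}}

```text
t: 14.95
eef_pos: [0.5115, 0.3924, 0.1609]
ee_rot: [-3.13, 0.028, -2.963]
force: [0.2, -0.3, -1.6]
width: 0.0398
```

Run:
```python
from h import *
s=get_state();print(s["width"],s["force"],s["eef_pos"],s["ee_rot"])
for a in ((-.015,.06),(-.015,.0015)): delta(*blk_target(*a))
p,d=grab_frame("wrist"); cv2.imwrite("pics/w12.png",p)
c=camera_params("wrist"); P=cloud((c["camera_matrix"],c["hand_eye"]),d)
for v in range(180,230,8): print(v,np.median(P[v,250:270],axis=0).round(4))
```

```text
0.039763796067380515 [ 0.19323052 -0.27506716 -1.56258389] [0.51149018 0.39235645 0.16094986] [-3.13046877  0.02804537 -2.96337368]
t 14.95 turn [-0.0054  0.014   0.0385] |0.041| shift [ 0.0005 -0.0086 -0.0693] tgt [0.512  0.3837 0.0916] [-3.128  0.013 -2.925]
t 14.95 turn [-0.0054  0.014   0.0385] |0.041| shift [ 0.0005 -0.0086 -0.1278] tgt [0.512  0.3837 0.0331] [-3.128  0.013 -2.925]
180 [-0.      0.0024  0.1601]
188 [0.0315 0.0009 0.0133]
196 [ 0.0313  0.0007 -0.0027]
204 [ 0.0283  0.0001 -0.0082]
212 [ 0.0234  0.0007 -0.0077]
220 [ 0.0185  0.0007 -0.0078]
228 [ 0.0134  0.0007 -0.0074]
```

View pics/w12.png

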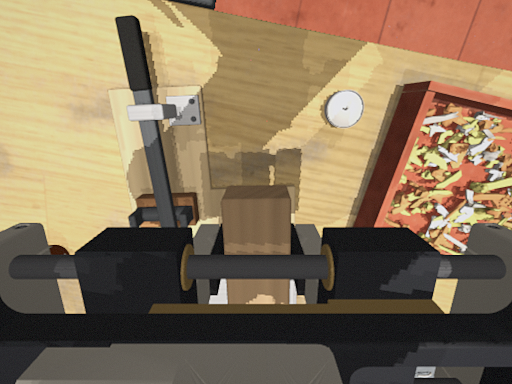

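>>> {"method": "play_rows", "body": {"targets": [[-0.005, 0.014, 0.038, 0, -0.008, -0.045, 0.3], [0, 0, 0, 0, 0, -0.045, 0.3], [0, 0, 0, 0, 0, -0.028, 0.3], [0, 0, 0, 0, 0, -0.003, 0.3]]}}

```text
t: 15.5
eef_pos: [0.511, 0.3796, 0.0404]
ee_rot: [-3.131, 0.015, -2.923]
force: [-0.1, -0.2, -1.1]
width: 0.0398
```

Run:
```python
from h import *
s=get_state();print(s["width"],s["force"],s["eef_pos"],s["ee_rot"])
for a in ((-.015,.0015),(.05,.0015)): delta(*blk_target(*a))
p,d=grab_frame("wrist"); cv2.imwrite("pics/w13.png",p)
p,d=grab_frame("scene"); cv2.imwrite("pics/s13.png",cv2.resize(p[90:220,160:330],None,fx=4,fy=4,interpolation=cv2.INTER_CUBIC))
```

```text
0.03977199701769544 [-0.069192   -0.20965472 -1.11054266] [0.51101746 0.37962508 0.04042372] [-3.13064028  0.01508046 -2.92253162]
t 15.50 turn [-0.0031  0.0012 -0.0023] |0.004| shift [ 0.001   0.0041 -0.0073] tgt [0.512  0.3837 0.0331] [-3.128  0.013 -2.925]
t 15.50 turn [-0.0031  0.0012 -0.0023] |0.004| shift [ 0.0645  0.0181 -0.0073] tgt [0.5755 0.3977 0.0331] [-3.128  0.013 -2.925]
```

View pics/s13.png

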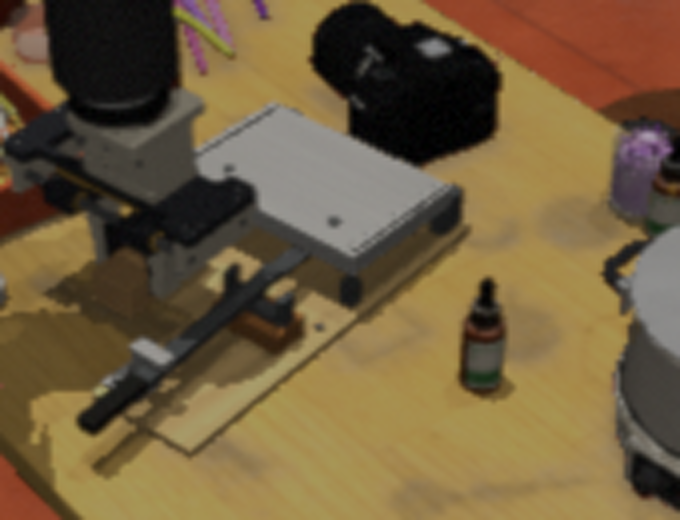

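>>> {"method": "play_rows", "body": {"targets": [[0, 0, 0, 0.001, 0.004, -0.005, 0.3], [0, 0, 0, 0, 0.001, -0.002, 0.3], [0, 0, 0, 0.01, 0.002, 0, 0.3]]}}

```text
t: 15.98
eef_pos: [0.5246, 0.3901, 0.0393]
ee_rot: [-3.136, 0.023, -2.921]
force: [0.7, -0.1, -0.6]
width: 0.04
```

Run:
```python
from h import *
s=get_state();print(s["width"],s["force"],s["eef_pos"],s["ee_rot"])
delta(*blk_target(.05,.001))
```

```text
0.039961809543555334 [ 0.74976486 -0.07922514 -0.58481114] [0.52462818 0.3901136  0.03929114] [-3.13649553  0.02273085 -2.92120673]
t 15.97 turn [-0.0105  0.0074 -0.0037] |0.013| shift [ 0.0509  0.0076 -0.0067] tgt [0.5755 0.3977 0.0326] [-3.128  0.013 -2.925]
```

>>> {"method": "play_rows", "body": {"targets": [[-0.01, 0.007, -0.004, 0, -0.003, -0.006, 0.3], [0, 0, 0, 0, 0, 0, 0.3]]}}

```text
t: 16.23
eef_pos: [0.5257, 0.3873, 0.0332]
ee_rot: [-3.128, 0.014, -2.926]
force: [1.1, -0.1, -1.7]
width: 0.0402
```

Run:
```python
from h import *
s=get_state();print(s["width"],s["force"],s["eef_pos"],s["ee_rot"])
delta(*blk_target(.05,.001))
p,d=grab_frame("scene"); cv2.imwrite("pics/s14.png",cv2.resize(p[90:220,160:330],None,fx=4,fy=4,interpolation=cv2.INTER_CUBIC))
```

```text
0.040173983414245225 [ 1.07324535 -0.08705706 -1.70650719] [0.52566562 0.38726348 0.03321199] [-3.12814431  0.01380502 -2.92578322]
t 16.23 turn [-0.0004  0.0005  0.001 ] |0.001| shift [ 0.0498  0.0104 -0.0006] tgt [0.5755 0.3977 0.0326] [-3.128  0.013 -2.925]
```

View pics/s14.png

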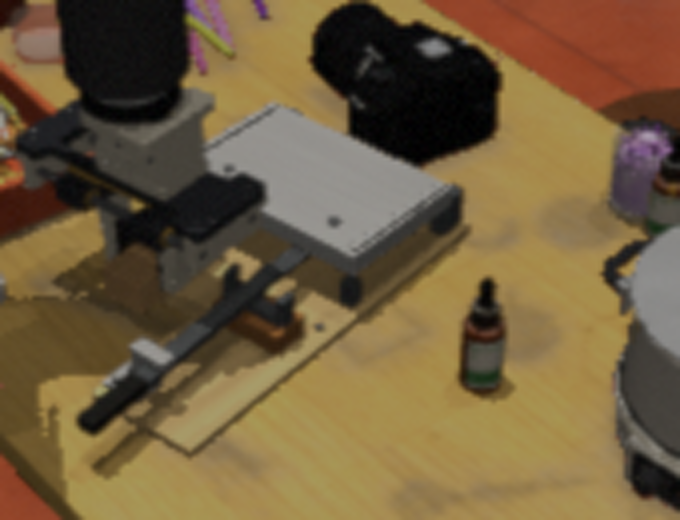

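>>> {"method": "play_rows", "body": {"targets": [[0, 0, 0, 0.013, 0.003, 0, 0.3], [0, 0, 0, 0.013, 0.0025, -0.001, 0.3]]}}

```text
t: 16.52
eef_pos: [0.5529, 0.3936, 0.0329]
ee_rot: [-3.129, 0.015, -2.924]
force: [-0.3, 0.5, -0.6]
width: 0.0397
```

Run:
```python
from h import *
s=get_state();print(s["width"],s["force"],s["eef_pos"],s["ee_rot"])
delta(*blk_target(.05,.001))
```

```text
0.03973053479629569 [-0.31557224  0.51588189 -0.55392207] [0.55294911 0.39359225 0.03294223] [-3.12871874  0.01492399 -2.92437906]
t 16.52 turn [-0.0012  0.0015 -0.0004] |0.002| shift [ 0.0225  0.0041 -0.0003] tgt [0.5755 0.3977 0.0326] [-3.128  0.013 -2.925]
```

>>> {"method": "play_rows", "body": {"targets": [[0, 0, 0, 0.011, 0.002, 0, 0.3], [-0.001, 0.001, 0, 0.0105, 0.002, -0.001, 0.3], [0, 0, 0, 0, 0, -0.001, 0.3]]}}

```text
t: 16.9
eef_pos: [0.5782, 0.3982, 0.0312]
ee_rot: [-3.128, 0.015, -2.925]
force: [-1.0, -0.4, 9.3]
width: 0.0399
```

Run:
```python
from h import *
s=get_state();print(s["width"],s["force"],s["eef_pos"],s["ee_rot"])
delta(*blk_target(.05,.0))
```

```text
0.039924724861462264 [-1.04363899 -0.44765283  9.32980217] [0.57823158 0.39816135 0.03124996] [-3.12809785  0.01518798 -2.92508436]
t 16.90 turn [-0.0006  0.0019  0.0003] |0.002| shift [-0.0027 -0.0004  0.0004] tgt [0.5755 0.3977 0.0316] [-3.128  0.013 -2.925]
```

>>> {"method": "play_rows", "body": {"targets": [[0, 0, 0, -0.003, -0.0006, 0.001, 0.3], [0, 0, 0, 0, 0, 0, 0.3]]}}

```text
t: 17.15
eef_pos: [0.5749, 0.3972, 0.032]
ee_rot: [-3.128, 0.015, -2.926]
force: [-0.4, -0.3, -0.7]
width: 0.0398
```

Run:
```python
from h import *
s=get_state();print(s["width"],s["force"],s["eef_pos"],s["ee_rot"])
delta(*blk_target(.05,.0))
```

```text
0.03975952804460254 [-0.43866397 -0.33932864 -0.74484714] [0.57491332 0.39724557 0.0319653 ] [-3.12801123  0.01458161 -2.92566688]
t 17.15 turn [-0.0004  0.0013  0.0009] |0.002| shift [ 0.0006  0.0005 -0.0004] tgt [0.5755 0.3977 0.0316] [-3.128  0.013 -2.925]
```

>>> {"method": "play_rows", "body": {"targets": [[0, 0, 0, 0, 0, 0, 0.5], [0, 0, 0, 0, 0, 0, 0.65], [0, 0, 0, -0.005, 0, 0.04, 0.65], [0, 0, 0, -0.03, -0.015, 0.05, 0.65], [0, 0, 0, -0.045, -0.03, 0.04, 0.65], [0, 0, 0, -0.04, -0.035, 0, 0.6], [0, 0, 0, 0, 0, 0, 0.6]]}}

```text
t: 18.02
eef_pos: [0.4536, 0.3166, 0.1616]
ee_rot: [-3.128, 0.014, -2.925]
force: [0.9, 0.0, 0.5]
width: 0.0528
```

Run:
```python
from h import *
s=get_state();print(s["width"],s["force"],s["eef_pos"],s["ee_rot"])
p,d=grab_frame("wrist"); cv2.imwrite("pics/w15.png",p)
p,d=grab_frame("scene"); cv2.imwrite("pics/s15.png",cv2.resize(p[90:220,160:330],None,fx=4,fy=4,interpolation=cv2.INTER_CUBIC))
p,d=grab_frame("top"); cv2.imwrite("pics/t15.png",cv2.resize(p[80:250,100:270],None,fx=3.5,fy=3.5,interpolation=cv2.INTER_CUBIC))
delta(*bar_target(0,0,-.018,0,-.105,.007))
```

```text
0.05275451130686368 [0.90489641 0.01980405 0.4682792 ] [0.45362106 0.31664351 0.16159073] [-3.12773839  0.01369845 -2.92469437]
t 18.18 turn [ 0.0141  0.0003 -0.0001] |0.014| shift [-0.0473 -0.0609 -0.1192] tgt [0.4094 0.2587 0.0421] [-3.142  0.018 -2.925]
```

View pics/s15.png

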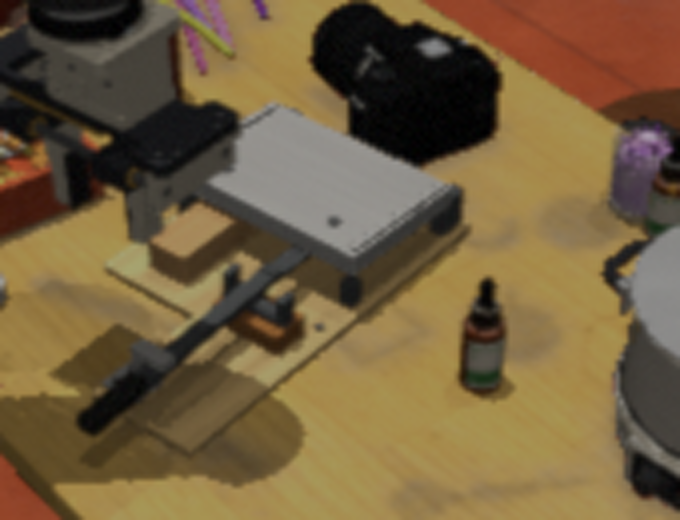

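View pics/t15.png

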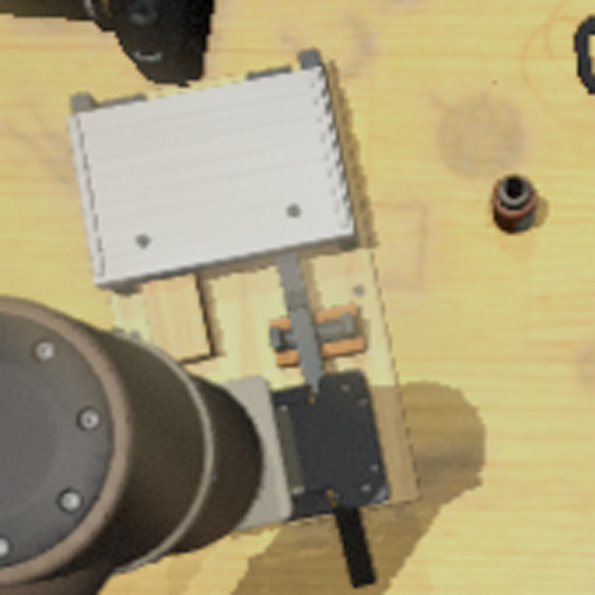

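View pics/w15.png

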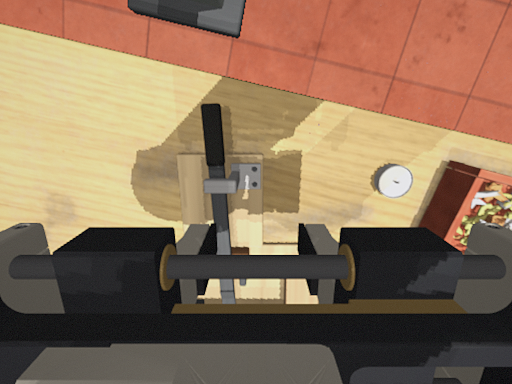

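Run:
```python
from h import *
kc=cam("top")
g=lambda u,v,z:onz(kc,u/3.5+100-.35,v/3.5+80-.35,z)
fx=lambda w:(Ro.from_euler("z",-FY).apply(w-FO)*1000).round(1)
print("tail R corner",fx(g(213,355,.038)),"plate front top L/R",fx(g(101,287,.063)),fx(g(354,246,.063)),fx(g(354,240,.063)))
print("bar handle end",fx(g(363,586,.046)), "toe at edge", fx(g(288,258,.045)))
print("block right edge at plate",fx(g(201,272,.038)))
```

```text
tail R corner [-3.2 26.9 38. ] plate front top L/R [57.  91.4 63. ] [ 50.2 -91.2  63. ] [ 54.6 -92.1  63. ]
bar handle end [-190.4  -48.8   46. ] toe at edge [ 55.2 -41.   45. ]
block right edge at plate [59.3 24.3 38. ]
```

>>> {"method": "play_rows", "body": {"targets": [[0.014, 0, 0, -0.024, -0.03, -0.03, 0.6], [0, 0, 0, -0.024, -0.031, -0.04, 0.6], [0, 0, 0, 0, 0, 0, 0.6]]}}

```text
t: 18.55
eef_pos: [0.4094, 0.2589, 0.0882]
ee_rot: [-3.141, 0.018, -2.925]
force: [0.9, 0.1, -0.1]
width: 0.0524
```

Run:
```python
from h import *
s=get_state();print(s["width"],s["force"],s["eef_pos"],s["ee_rot"])
p,d=grab_frame("wrist"); cv2.imwrite("pics/w16.png",p)
c=camera_params("wrist"); P=cloud((c["camera_matrix"],c["hand_eye"]),d)
for v in range(170,235,8): print(v,P[v,262].round(4),P[v,257].round(4))
delta(*bar_target(0,0,-.018,0,-.105,.007))
```

```text
0.05235046961376868 [ 0.85803596  0.0671027  -0.05556476] [0.40944287 0.25894355 0.08817168] [-3.14070075  0.017682   -2.92525748]
170 [0.0275 0.0038 0.0877] [ 0.0277 -0.0007  0.0867]
178 [0.0302 0.003  0.046 ] [ 0.03   -0.0007  0.0466]
186 [0.0257 0.0029 0.0393] [ 0.0259 -0.0007  0.0387]
194 [0.0199 0.003  0.0385] [ 0.0198 -0.0007  0.0387]
202 [0.0139 0.003  0.0376] [ 0.0134 -0.0007  0.0391]
210 [0.0071 0.0031 0.0391] [ 0.0072 -0.0007  0.0388]
218 [0.0003 0.0031 0.0398] [ 0.0003 -0.0007  0.0399]
226 [-0.0063  0.0032  0.0398] [-0.0062 -0.0007  0.0396]
234 [-0.0128  0.0032  0.0393] [-0.0132 -0.0007  0.0401]
t 18.60 turn [-0.0019  0.0029 -0.0006] |0.004| shift [-0.0021 -0.0027 -0.0478] tgt [0.4094 0.2587 0.0421] [-3.142  0.018 -2.925]
```

View pics/w16.png

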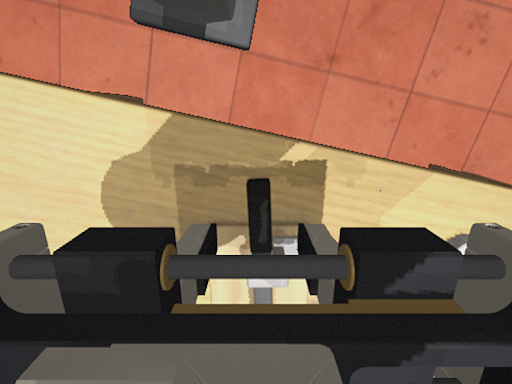

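>>> {"method": "play_rows", "body": {"targets": [[-0.002, 0.003, 0, -0.002, -0.002, -0.03, 0.6], [0, 0, 0, 0, 0, -0.014, 0.6], [0, 0, 0, 0, 0, 0, 0.2], [0, 0, 0, 0, 0, 0, 0.05], [0, 0, 0, 0, 0, 0, 0.05]], "grip_force": 50}}

```text
t: 19.23
eef_pos: [0.4156, 0.2667, 0.0472]
ee_rot: [3.138, 0.024, -2.923]
force: [0.6, -1.2, -0.7]
width: 0.0284
```

Run:
```python
from h import *
s=get_state();print(s["width"],s["force"],s["moment"],s["eef_pos"],s["ee_rot"])
for p,y in ((-.018,0),(-.045,0),(-.045,.24)): delta(*bar_target(0,0,p,y,-.105,.007))
```

```text
0.028412994217227542 [ 0.63449371 -1.23413877 -0.66077033] [ 0.03504986 -0.02958041 -0.02212897] [0.41563183 0.26666758 0.04718941] [ 3.13849692  0.02361248 -2.92283001]
t 19.23 turn [-0.0042  0.0048 -0.002 ] |0.007| shift [-0.0062 -0.0079 -0.0051] tgt [0.4094 0.2587 0.0421] [-3.142  0.018 -2.925]
t 19.23 turn [ 0.0016 -0.0216 -0.0021] |0.022| shift [-0.0063 -0.0079 -0.0094] tgt [0.4094 0.2587 0.0378] [-3.142  0.045 -2.925]
t 19.23 turn [ 0.0042 -0.0213  0.2379] |0.239| shift [ 0.0064 -0.0441 -0.0094] tgt [0.422  0.2225 0.0378] [ 3.142  0.045 -2.685]
```

>>> {"method": "play_rows", "body": {"targets": [[-0.004, 0.005, 0, -0.004, -0.007, -0.003, 0.05], [0, 0, 0, 0, 0, 0, 0.05], [0, 0, 0, 0, 0, 0, 0.05]]}}

```text
t: 19.6
eef_pos: [0.4125, 0.2608, 0.0451]
ee_rot: [3.139, 0.021, -2.921]
force: [2.5, 1.3, -5.5]
width: 0.0174
```

Run:
```python
from h import *
s=get_state();print(s["width"],s["force"],s["moment"],s["eef_pos"],s["ee_rot"])
p,d=grab_frame("wrist"); cv2.imwrite("pics/w17.png",p)
c=camera_params("wrist"); P=cloud((c["camera_matrix"],c["hand_eye"]),d)
for v in range(170,235,8): print(v,P[v,262].round(4),P[v,257].round(4))
for p,y in ((-.045,0),(-.045,.24)): delta(*bar_target(0,0,p,y,-.105,.007))
```

```text
0.017437016649370318 [ 2.49806956  1.33652368 -5.5257211 ] [ 0.54419406 -1.03811885  0.37588217] [0.41249994 0.26081652 0.04512795] [ 3.13876889  0.02083471 -2.92125552]
170 [0.037  0.0029 0.0425] [ 0.0367 -0.0007  0.0442]
178 [0.0307 0.003  0.0437] [ 0.0306 -0.0007  0.044 ]
186 [0.0247 0.003  0.0433] [ 0.0247 -0.0007  0.0433]
194 [ 0.0327  0.0021 -0.0033] [ 0.0326 -0.0007 -0.0028]
202 [ 0.0283  0.0021 -0.0045] [ 0.0281 -0.0007 -0.004 ]
210 [ 0.0232  0.0022 -0.0039] [ 0.023  -0.0007 -0.0033]
218 [ 0.0185  0.0022 -0.0046] [ 0.0771 -0.0008 -0.1477]
226 [ 0.0133  0.0022 -0.0042] [ 0.0138 -0.0007 -0.0054]
234 [ 0.008   0.0023 -0.004 ] [ 0.0085 -0.0007 -0.005 ]
t 19.65 turn [ 0.0026 -0.0243 -0.0036] |0.025| shift [-0.0032 -0.0021 -0.0073] tgt [0.4094 0.2587 0.0378] [-3.142  0.045 -2.925]
t 19.65 turn [ 0.0055 -0.0238  0.2364] |0.238| shift [ 0.0095 -0.0383 -0.0073] tgt [0.422  0.2225 0.0378] [ 3.142  0.045 -2.685]
```

View pics/w17.png

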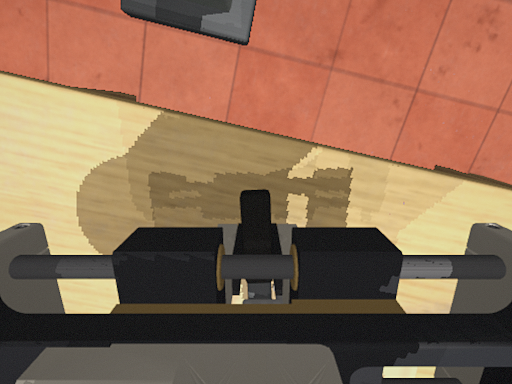

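>>> {"method": "play_rows", "body": {"targets": [[0.002, -0.012, 0, 0, 0, -0.005, 0.05], [0.002, -0.012, 0, 0, 0, -0.005, 0.05], [0, -0.004, 0, 0, 0, -0.004, 0.05]]}}

```text
t: 20.02
eef_pos: [0.4127, 0.2614, 0.0345]
ee_rot: [3.141, 0.052, -2.919]
force: [-7.0, -2.0, 20.6]
width: 0.0174
```

Run:
```python
from h import *
s=get_state();print(s["width"],s["force"],s["moment"],s["eef_pos"],s["ee_rot"])
for p,y in ((-.045,0),(-.045,.24)): delta(*bar_target(0,-.0045,p,y,-.102,.0087))
```

```text
0.017433632169241695 [-6.97099281 -2.00588594 20.57771679] [-0.52302523  1.91588047  0.41097301] [0.41270999 0.26136149 0.03446387] [ 3.14062946  0.05220425 -2.91926041]
t 20.02 turn [-0.0025  0.0068 -0.0056] |0.009| shift [-0.0005 -0.002   0.0007] tgt [0.4122 0.2593 0.0351] [-3.142  0.045 -2.925]
t 20.02 turn [-0.0033  0.0065  0.2344] |0.235| shift [ 0.0119 -0.0375  0.0007] tgt [0.4246 0.2238 0.0351] [ 3.142  0.045 -2.685]
```

Pressed; now swing to the right.

>>> {"method": "play_rows", "body": {"targets": [[0, 0, 0.06, 0.002, -0.0105, -0.001, 0.05], [0, 0, 0.06, 0.0027, -0.0095, -0.001, 0.05], [0, 0, 0.06, 0.0033, -0.0092, -0.0015, 0.05], [0, 0, 0.055, 0.0038, -0.009, -0.001, 0.05]]}}

```text
t: 20.52
eef_pos: [0.4244, 0.2298, 0.0357]
ee_rot: [3.129, 0.063, -2.679]
force: [-8.6, 2.0, 16.7]
width: 0.0175
```

Run:
```python
from h import *
s=get_state();print(s["width"],s["force"],s["moment"],s["eef_pos"],s["ee_rot"])
for p,y in ((-.045,.24),(.1,.24)): delta(*bar_target(0,-.0045,p,y,-.102,.0087))
```

```text
0.017484163337284576 [-8.57913396  1.95167075 16.72870625] [ 1.24628397  3.01993665 -0.82772801] [0.42439547 0.22984092 0.03565825] [ 3.12946932  0.06260023 -2.67931396]
t 20.52 turn [-0.0187  0.0104 -0.0061] |0.022| shift [ 0.0002 -0.006  -0.0005] tgt [0.4246 0.2238 0.0351] [ 3.142  0.045 -2.685]
t 20.52 turn [-0.083   0.1403 -0.0052] |0.163| shift [ 0.0019 -0.0052  0.0222] tgt [0.4263 0.2247 0.0579] [ 3.142 -0.1   -2.685]
```

>>> {"method": "play_rows", "body": {"targets": [[-0.01, 0.006, 0, -0.001, -0.007, -0.001, 0.05], [0, 0, 0, 0, -0.003, 0, 0.05]]}}

```text
t: 20.78
eef_pos: [0.4265, 0.2247, 0.0387]
ee_rot: [3.13, 0.064, -2.679]
force: [-10.5, 5.7, 13.3]
width: 0.0173
```

Run:
```python
from h import *
s=get_state();print(s["width"],s["force"],s["moment"],s["eef_pos"],s["ee_rot"])
for p,y in ((-.045,.24),(.1,.24)): delta(*bar_target(0,-.0045,p,y,-.102,.0087))
p,d=grab_frame("scene"); cv2.imwrite("pics/s18.png",cv2.resize(p[90:220,160:330],None,fx=4,fy=4,interpolation=cv2.INTER_CUBIC))
```

```text
0.01734631255239883 [-10.51167581   5.65986432  13.2695804 ] [2.08126395 4.04422718 0.26400707] [0.4265262  0.22470997 0.03867518] [ 3.13005181  0.06398055 -2.67926963]
t 20.77 turn [-0.0187  0.0119 -0.0062] |0.023| shift [-0.0019 -0.0009 -0.0035] tgt [0.4246 0.2238 0.0351] [ 3.142  0.045 -2.685]
t 20.77 turn [-0.0831  0.1418 -0.0053] |0.164| shift [-0.0002 -0.0001  0.0192] tgt [0.4263 0.2247 0.0579] [ 3.142 -0.1   -2.685]
```

View pics/s18.png

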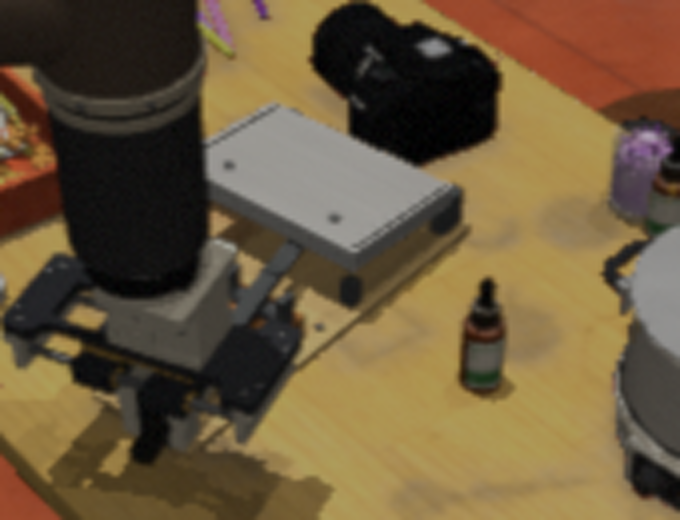

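>>> {"method": "play_rows", "body": {"targets": [[-0.022, 0.03, 0, 0, 0, 0.004, 0.05], [-0.02, 0.035, 0, 0, 0, 0.005, 0.05], [-0.02, 0.035, 0, 0, 0, 0.005, 0.05], [-0.02, 0.035, 0, 0, 0, 0.004, 0.05]]}}

```text
t: 21.32
eef_pos: [0.4273, 0.2254, 0.0616]
ee_rot: [-3.141, -0.092, -2.679]
force: [1.2, 0.9, -1.4]
width: 0.0176
```

Run:
```python
from h import *
s=get_state();print(s["width"],s["force"],s["moment"],s["eef_pos"],s["ee_rot"])
for p,y in ((.1,.24),): delta(*bar_target(0,-.0045,p,y,-.102,.0087))
p,d=grab_frame("scene"); cv2.imwrite("pics/s19.png",cv2.resize(p[90:220,160:330],None,fx=4,fy=4,interpolation=cv2.INTER_CUBIC))
```

```text
0.017645074754443026 [ 1.23516381  0.92901652 -1.37347455] [ 0.33739554 -0.98436186  0.03227762] [0.42728541 0.22543515 0.06155886] [-3.14060155 -0.09221442 -2.67893046]
t 21.32 turn [-0.0026  0.0074 -0.006 ] |0.010| shift [-0.0009 -0.0008 -0.0037] tgt [0.4263 0.2247 0.0579] [ 3.142 -0.1   -2.685]
```

View pics/s19.png

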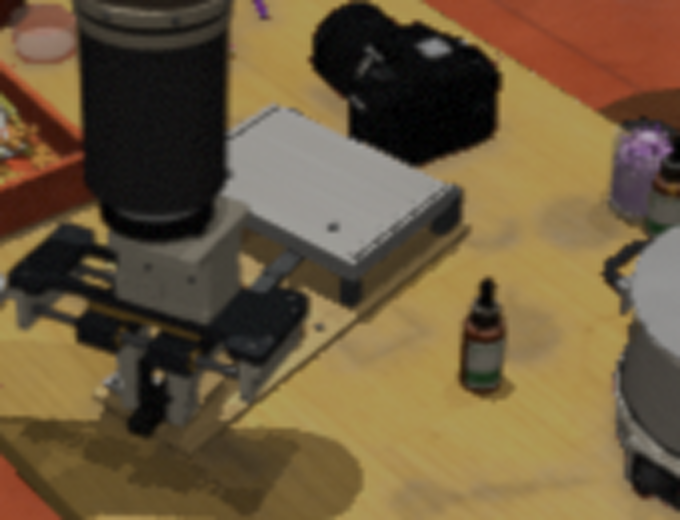

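>>> {"method": "play_rows", "body": {"targets": [[0, 0, 0, 0, 0, -0.001, 0.2], [0, 0, 0, 0, 0, 0, 0.45], [0, 0, 0, 0.003, 0.001, 0.04, 0.5], [0, 0, 0, 0.02, 0.01, 0.015, 0.5], [0, 0, 0, 0.045, 0.022, 0, 0.5], [0, 0, 0, 0.018, 0.009, 0, 0.5], [0, 0, 0, 0, 0, 0, 0.5]]}}

```text
t: 22.25
eef_pos: [0.5118, 0.2657, 0.1155]
ee_rot: [-3.138, -0.097, -2.68]
force: [0.1, -0.9, 0.1]
width: 0.0434
```

Run:
```python
from h import *
s=get_state();print(s["width"],s["force"],s["moment"],s["eef_pos"],s["ee_rot"])
delta(*bar_target(0,-.003,.1,.24,-.012,.008))
p,d,P=bar_in_tool(); cv2.imwrite("pics/w20.png",p)
```

```text
0.043358403626970674 [ 0.12549204 -0.91489456  0.11247423] [ 0.13613833 -0.31195707 -0.03685899] [0.5118039  0.26570046 0.11545523] [-3.13843895 -0.09694187 -2.68021282]
t 22.25 turn [ 0.0015  0.0041 -0.0049] |0.007| shift [-0.0052 -0.0016 -0.0658] tgt [0.5066 0.2641 0.0497] [ 3.142 -0.1   -2.685]
20 [ 0.1593 -0.001   0.1311]
40 [ 0.1424 -0.001   0.1291]
60 [ 0.1138 -0.0009  0.0616]
80 [ 0.1004 -0.0009  0.0609]
100 [ 0.0866 -0.0009  0.0611]
120 [ 0.0722 -0.0009  0.0611]
150 [ 0.0491 -0.0009  0.0633]
165 [ 0.0371 -0.0009  0.0629]
180 [ 0.0247 -0.0009  0.0627]
200 [ 0.0075 -0.0009  0.0623]
215 [-0.0061 -0.0008  0.0627]
```

View pics/w20.png

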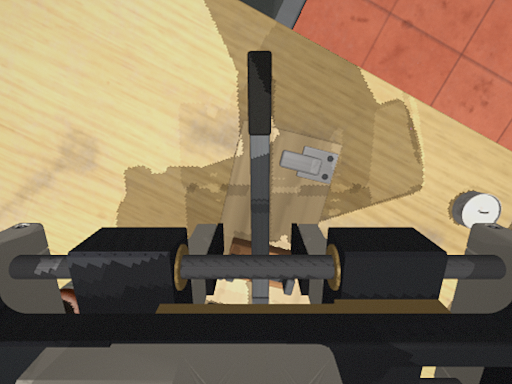

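>>> {"method": "play_rows", "body": {"targets": [[0, 0.003, -0.004, -0.002, -0.001, -0.035, 0.5], [0, 0, 0, 0, 0, -0.022, 0.5], [0, 0, 0, -0.001, -0.001, -0.001, 0.3], [0, 0, 0, 0, 0, 0, 0.05], [0, 0, 0, 0, 0, 0, 0.05], [0, 0, 0, 0, 0, 0, 0.05]], "grip_force": 55}}

```text
t: 23.05
eef_pos: [0.5042, 0.2617, 0.0586]
ee_rot: [-3.141, -0.099, -2.684]
force: [-0.5, 0.3, -3.3]
width: 0.0153
```

Run:
```python
from h import *
s=get_state();print(s["width"],s["force"],s["moment"],s["eef_pos"],s["ee_rot"])
delta(*bar_target(0,-.003,.1,.24,-.008,.0135))
p,d,P=bar_in_tool(); cv2.imwrite("pics/w21.png",p)
```

```text
0.015279017911599352 [-0.53159856  0.34283119 -3.34312767] [ 0.30076877 -0.4727609  -0.00659144] [0.50415989 0.26169616 0.05861967] [-3.140644   -0.09906907 -2.6835658 ]
t 23.05 turn [ 0.0004  0.0013 -0.0013] |0.002| shift [ 0.0065  0.0044 -0.0039] tgt [0.5107 0.2661 0.0548] [ 3.142 -0.1   -2.685]
20 [ 0.1422 -0.0009  0.0727]
40 [ 0.1127 -0.0009  0.0027]
60 [ 0.1036 -0.0009  0.0032]
80 [ 0.0939 -0.0009  0.0023]
100 [ 0.084  -0.0009  0.0024]
120 [ 0.0737 -0.0009  0.0024]
150 [ 0.0569 -0.0009  0.0051]
165 [ 0.0481 -0.0009  0.0054]
180 [ 0.0393 -0.0009  0.0045]
200 [ 0.0268 -0.0009  0.0044]
215 [ 0.0171 -0.0009  0.0044]
```

View pics/w21.png

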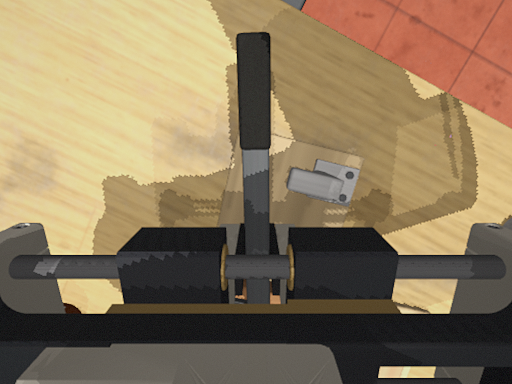

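Run:
```python
from h import *
for a in ((0,0,.22),(.02,.002,.24),(.06,.004,.24)): delta(*bar_target(a[0],a[1],a[2],.24,-.017,.0148))
```

```text
t 23.10 turn [-0.0524  0.1089 -0.0013] |0.121| shift [0.0014 0.002  0.0098] tgt [0.5056 0.2636 0.0684] [ 3.142 -0.22  -2.685]
t 23.10 turn [-0.0612  0.1268 -0.0014] |0.141| shift [-0.0155 -0.0063  0.0179] tgt [0.4887 0.2553 0.0765] [ 3.142 -0.24  -2.685]
t 23.10 turn [-0.0612  0.1268 -0.0014] |0.141| shift [-0.0503 -0.0235  0.0294] tgt [0.4538 0.2382 0.088 ] [ 3.142 -0.24  -2.685]
```

>>> {"method": "play_rows", "body": {"targets": [[-0.026, 0.055, 0, 0, 0.001, 0.005, 0.05], [-0.026, 0.055, 0, -0.001, 0, 0.005, 0.05], [-0.01, 0.018, 0, -0.015, -0.007, 0.006, 0.05], [0, 0, 0, -0.018, -0.009, 0.006, 0.05], [0, 0, 0, -0.018, -0.009, 0.006, 0.05]]}}

```text
t: 23.72
eef_pos: [0.4499, 0.2362, 0.0866]
ee_rot: [-3.142, -0.247, -2.685]
force: [-0.4, 0.0, -2.1]
width: 0.0149
```

Run:
```python
from h import *
s=get_state();print(s["width"],s["force"],s["moment"],s["eef_pos"],s["ee_rot"])
delta(*bar_target(.06,.004,.24,.24,-.017,.0148))
p,d=grab_frame("scene"); cv2.imwrite("pics/s22.png",cv2.resize(p[90:220,160:330],None,fx=4,fy=4,interpolation=cv2.INTER_CUBIC))
```

```text
0.014907183421366214 [-0.36955159  0.04605928 -2.11985504] [ 0.50581868 -1.07330462  0.01542805] [0.44987224 0.23620357 0.08660903] [-3.1415853  -0.24683696 -2.68516208]
t 23.73 turn [ 0.003  -0.0061  0.0004] |0.007| shift [0.004  0.002  0.0014] tgt [0.4538 0.2382 0.088 ] [ 3.142 -0.24  -2.685]
```

View pics/s22.png

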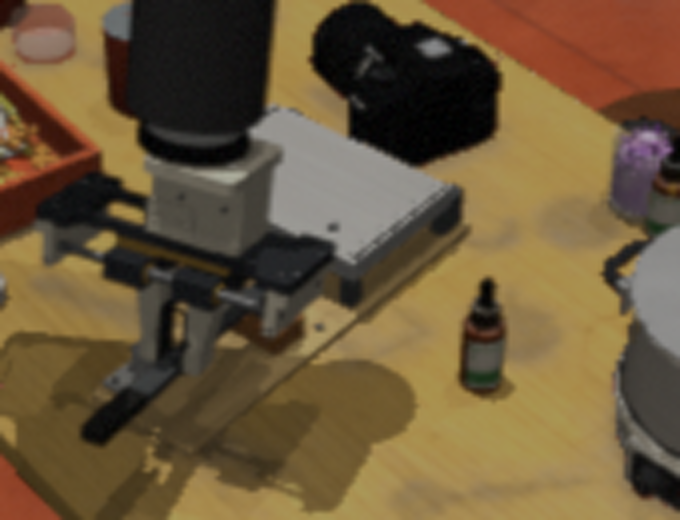

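>>> {"method": "play_rows", "body": {"targets": [[0, 0, 0, 0, 0, 0.045, 0.05], [0, 0, 0, 0, 0, 0.055, 0.05]]}}

```text
t: 24.02
eef_pos: [0.4435, 0.2321, 0.1863]
ee_rot: [-3.14, -0.256, -2.687]
force: [1.1, -0.1, -2.3]
width: 0.0152
```

Run:
```python
from h import *
s=get_state();print(s["width"],s["force"],s["eef_pos"])
delta(np.array([.546,-.014,.12]),Ro.from_euler("xyz",[np.pi,0,-1.555]))
```

```text
0.015177494669130777 [ 1.08704612 -0.05446747 -2.33588845] [0.44352881 0.23211628 0.18634605]
t 24.02 turn [ 0.2315 -0.1399  1.125 ] |1.157| shift [ 0.1025 -0.2461 -0.0663] tgt [ 0.546 -0.014  0.12 ] [-3.142  0.    -1.555]
```

>>> {"method": "play_rows", "body": {"targets": [[0.033, -0.02, 0.161, 0.012, -0.035, 0, 0.05], [0.033, -0.02, 0.161, 0.014, -0.035, 0, 0.05], [0.033, -0.02, 0.161, 0.015, -0.035, 0, 0.05], [0.033, -0.02, 0.161, 0.015, -0.035, 0, 0.05], [0.033, -0.02, 0.161, 0.015, -0.035, -0.015, 0.05], [0.033, -0.02, 0.161, 0.015, -0.035, -0.02, 0.05], [0.033, -0.02, 0.161, 0.015, -0.035, -0.02, 0.05], [0, 0, 0, 0, 0, 0, 0.05]]}}

```text
t: 25.02
eef_pos: [0.5421, -0.0195, 0.1362]
ee_rot: [-3.133, 0.018, -1.515]
force: [0.0, 0.7, -2.7]
width: 0.0152
```

Run:
```python
from h import *
s=get_state();print(s["width"],s["force"],s["eef_pos"],s["ee_rot"])
delta(np.array([.546,-.014,.0165]),Ro.from_euler("xyz",[np.pi,0,-1.555]))
p,d,P=bar_in_tool(); cv2.imwrite("pics/w23.png",p)
p,d=grab_frame("scene"); cv2.imwrite("pics/s23.png",p)
```

```text
0.015198844440549279 [ 0.00759042  0.74588554 -2.72115549] [ 0.54211696 -0.01946051  0.13617349] [-3.13334852  0.01839107 -1.51528882]
t 25.02 turn [-0.0187  0.0076 -0.0396] |0.044| shift [ 0.0039  0.0055 -0.1197] tgt [ 0.546  -0.014   0.0165] [-3.142  0.    -1.555]
20 [ 0.1608 -0.0008  0.1323]
40 [ 0.1141 -0.0007  0.0038]
60 [ 0.1046 -0.0007  0.003 ]
80 [ 0.0951 -0.0007  0.0032]
100 [ 0.0851 -0.0007  0.0031]
120 [ 0.0747 -0.0007  0.0022]
150 [ 0.0579 -0.0007  0.0052]
165 [ 0.0492 -0.0007  0.0051]
180 [ 0.0402 -0.0007  0.0051]
200 [ 0.0277 -0.0007  0.0048]
215 [ 0.0181 -0.0006  0.0045]
```

View pics/s23.png

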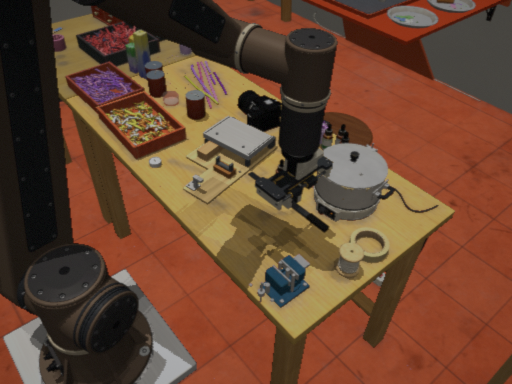

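>>> {"method": "play_rows", "body": {"targets": [[-0.018, 0.008, -0.04, 0.003, 0.004, -0.04, 0.05], [0, 0, 0, 0, 0, -0.04, 0.05], [0, 0, 0, 0, 0, -0.025, 0.05], [0, 0, 0, 0, 0, -0.008, 0.05]]}}

```text
t: 25.62
eef_pos: [0.5477, -0.0088, 0.0264]
ee_rot: [-3.132, 0.002, -1.56]
force: [-0.2, -0.9, -2.0]
width: 0.0151
```

Run:
```python
from h import *
s=get_state();print(s["width"],s["force"],s["moment"],s["eef_pos"],s["ee_rot"])
delta(np.array([.546,-.014,.0155]),Ro.from_euler("xyz",[np.pi,0,-1.555]))
```

```text
0.015148111099117921 [-0.15297153 -0.93821951 -1.98484732] [ 0.05144716 -0.01843867 -0.02151581] [ 0.54774302 -0.00877602  0.02643257] [-3.13184985e+00  1.61542967e-03 -1.55978212e+00]
t 25.62 turn [-0.0017  0.0097  0.0048] |0.011| shift [-0.0017 -0.0052 -0.0109] tgt [ 0.546  -0.014   0.0155] [-3.142  0.    -1.555]
```

>>> {"method": "play_rows", "body": {"targets": [[0, 0.01, 0.004, 0, 0, -0.007, 0.05], [0, 0, 0, 0, 0, -0.004, 0.05], [0, 0, 0, 0, 0, -0.001, 0.05]]}}

```text
t: 26.0
eef_pos: [0.5492, -0.0072, 0.0161]
ee_rot: [-3.139, 0.002, -1.554]
force: [-0.0, -0.6, -1.4]
width: 0.0147
```

Run:
```python
from h import *
s=get_state();print(s["width"],s["force"],s["moment"],s["eef_pos"],s["ee_rot"])
```

```text
0.014704875302467597 [-0.01530624 -0.57397855 -1.36832798] [-0.14062425  0.1091515  -0.0497415 ] [ 0.54922739 -0.00718113  0.01614954] [-3.13934755e+00  2.30499938e-03 -1.55443503e+00]
```

Near contact; one more small step down, then release.

>>> {"method": "play_rows", "body": {"targets": [[0, 0, 0, 0, 0, -0.0015, 0.05], [0, 0, 0, 0, 0, 0, 0.2], [0, 0, 0, 0, 0, 0, 0.4], [0, 0, 0, 0, 0, 0.03, 0.5], [0, 0, 0, -0.01, 0, 0.06, 0.5], [0, 0, 0, -0.03, 0, 0.06, 0.5], [0, 0, 0, -0.03, -0.02, 0.06, 0.5], [0, 0, 0, 0, 0, 0, 0.5]]}}

```text
t: 27.0
eef_pos: [0.4854, -0.0254, 0.2223]
ee_rot: [-3.132, 0.003, -1.554]
force: [1.6, -0.3, -0.2]
width: 0.0435
```

Run:
```python
from h import *
s=get_state();print(s["t"],s["width"],s["force"],s["eef_pos"],s["ee_rot"])
for n in ("scene","top","wrist"):
    p,d=grab_frame(n); cv2.imwrite(f"pics/{n}30.png",p); np.save(f"pics/{n}30.npy",d)
p=cv2.imread("pics/top30.png"); cv2.imwrite("pics/t30.png",cv2.resize(p[80:250,100:270],None,fx=3.5,fy=3.5,interpolation=cv2.INTER_CUBIC))
p=cv2.imread("pics/scene30.png"); cv2.imwrite("pics/s30.png",cv2.resize(p[90:270,140:370],None,fx=3.3,fy=3.3,interpolation=cv2.INTER_CUBIC))
```

```text
27.0 0.04353972162825275 [ 1.63475322 -0.34132587 -0.20764319] [ 0.48536271 -0.02542592  0.22225041] [-3.13185981e+00  2.71225912e-03 -1.55380951e+00]
```

View pics/s30.png

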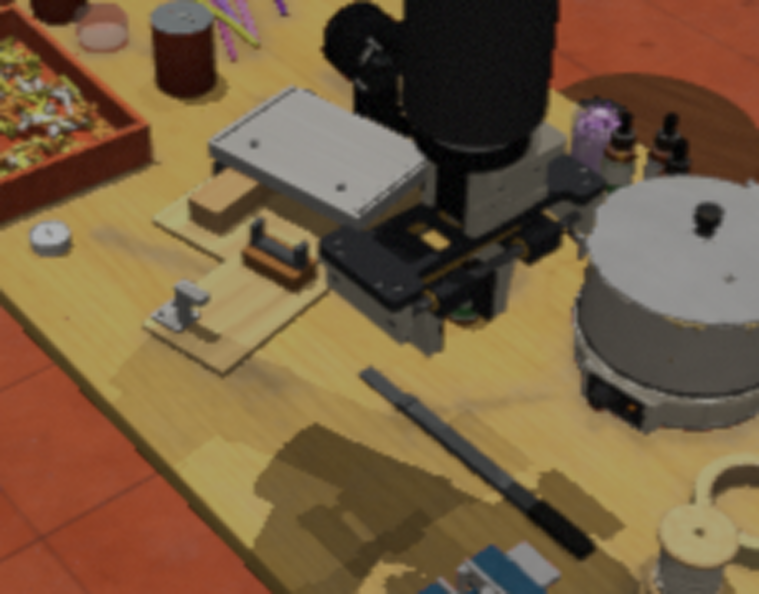

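View pics/t30.png

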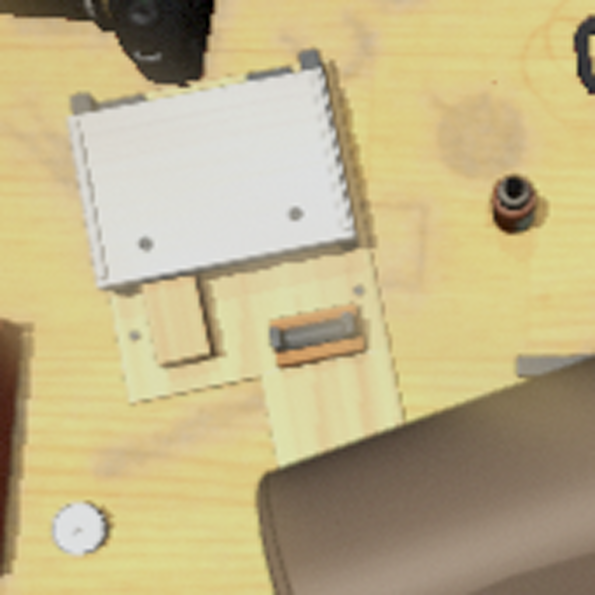

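View pics/wrist30.png

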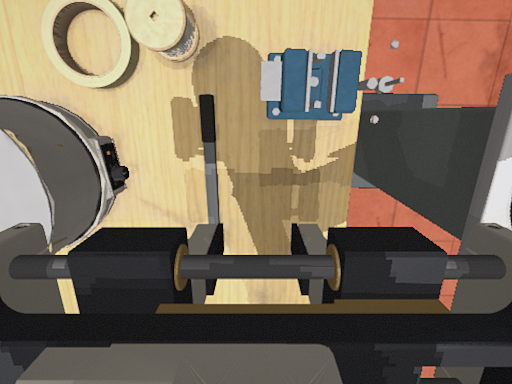

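Run:
```python
from h import *
kc=cam("top")
g=lambda u,v,z:onz(kc,u/3.5+100-.35,v/3.5+80-.35,z)
fx=lambda w:(Ro.from_euler("z",-FY).apply(w-FO)*1000).round(1)
print("tail L,R",fx(g(161,366,.038)),fx(g(213,355,.038)),"plate front top L,R",fx(g(103,288,.058)),fx(g(356,239,.058)))
print("block at edge L,R",fx(g(147,284,.038)),fx(g(201,274,.038)))
d=np.load("pics/top30.npy");W=cloud(kc,d).reshape(-1,3)
F=Ro.from_euler("z",-FY).apply(W-FO)*1000
m=(F[:,0]>68)&(F[:,0]<180)&(abs(F[:,1])<80)&(F[:,2]>40)&(F[:,2]<75)
A=np.c_[F[m,:2],np.ones(m.sum())]; print("plate plane",np.linalg.lstsq(A,F[m,2],rcond=None)[0],m.sum())
d=np.load("pics/top0.npy");W=cloud(kc,d).reshape(-1,3);F=Ro.from_euler("z",-FY).apply(W-FO)*1000
m=(F[:,0]>68)&(F[:,0]<180)&(abs(F[:,1])<80)&(F[:,2]>40)&(F[:,2]<75)
A=np.c_[F[m,:2],np.ones(m.sum())]; print("plate plane before",np.linalg.lstsq(A,F[m,2],rcond=None)[0])
p0=cv2.imread("pics/top0.png");p1=cv2.imread("pics/top30.png")
for n,(u,v) in dict(bottle=(247,138),tea=(123,231),spool=(377,168)).items():
    print(n,cv2.absdiff(p0[v-12:v+12,u-12:u+12],p1[v-12:v+12,u-12:u+12]).mean())
cv2.imwrite("pics/t31.png",cv2.resize(p1[120:260,230:400],None,fx=4,fy=4,interpolation=cv2.INTER_CUBIC))
```

```text
tail L,R [-3.5 65.4 38. ] [-3.2 26.9 38. ] plate front top L,R [57.2 91.4 58. ] [ 56.2 -93.3  58. ]
block at edge L,R [58.4 64.5 38. ] [57.8 24.5 38. ]
plate plane [-1.20816809e-03  3.08280429e-04  5.70566482e+01] 2702
plate plane before [3.65669578e-02 5.94090205e-04 4.99019797e+01]
bottle 17.424189814814813
tea 20.29224537037037
spool 71.99768518518519
```

Run:
```python
from h import *
a=cv2.imread("pics/scene0.png")[225:285,320:380];b=cv2.imread("pics/scene30.png")[225:285,320:380]
c=cv2.imread("pics/top30.png")[120:190,330:400];c0=cv2.imread("pics/top0.png")[120:190,330:400]
r=lambda x:cv2.resize(x,(280,280)); cv2.imwrite("pics/sp.png",np.vstack([np.hstack([r(a),r(b)]),np.hstack([r(c0),r(c)])]))
for n,(u,v),h in(("tea",(123,231),12),("bot",(247,138),14)):
    A=[cv2.cvtColor(cv2.imread(f"pics/top{k}.png")[v-h:v+h,u-h:u+h],6).astype(np.float32) for k in (0,30)]
    print(n,cv2.phaseCorrelate(*A))
```

```text
tea ((0.000903468687969422, -0.006977416607687914), 0.9812445013473431)
bot ((-0.02505250021447658, 0.010428375376072552), 0.9983853268623352)
```

View pics/sp.png

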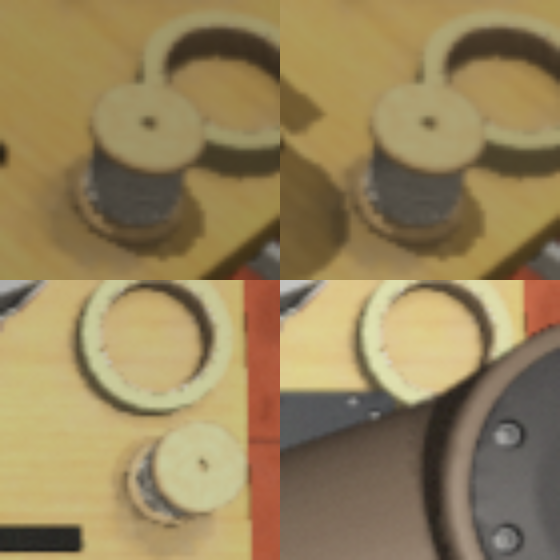

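The spool, bottle and tealight have not moved, the robot touches nothing, and the plate is level. Handing in.

```bash
python3 -c "
from station import *
print(get_state()['t'], job_done())"
```

```text
the job is handed in; nothing more can be done
27.15 None
```

The job is done and handed in at 27.2 s of the 72 s allowed. I levered the plate up with the bar over the ridge and parked the bar under the keeper. I slid the block in nose first, unhooked the bar so the plate came down on the block, and laid the bar flat on the open table near where it started.

**Last checks:**
- **Plate:** level, with a slope of about -0.001 now against 0.037 as found (from the top camera's depth).
- **Block:** about 40 mm in under the left half of the edge, centred at about fixture y 46, so roughly 4 mm right of the nominal 50.
- **Bar:** on the table underside down, well clear of the fixture. I judged this by eye from the pictures.
- **Bystanders:** the bottle and tealight have not shifted in the top view. The spool was hidden by the arm there, but looks the same in the scene view.
- **Gripper:** empty and about 0.2 m above the table at hand-in.

**Small disagreements:**
- While I deepened the first grip on the bar, the fingertips pressed the table with about 31 N for a moment, still under the 40 N limit.
- The two views put the fixture about 1 to 3 mm apart. I corrected for this as I went.

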